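# Load the carrier plate into the bench tester

## Task

The flat carrier lies between rails where its sides cannot be gripped: edge it along the dock, still lying flat, until its tongue end overhangs the dock's far edge by about 50 mm, pinch it there across its width and carry it to the black rest block. Set it down on the rest and let go to change your hold to its square end, then slide it, tongue first, fully home against the stop in the tester's bay and let go, leaving it lying flat. Do not let the carrier drop to the bench or tip over, and leave everything else standing where it is.

Things in the scene. Friction and masses are not known exactly. Their poses are not given: they have to be found in the camera images.
- carrier: flat aluminium carrier plate, 140 long x 60 wide x 6 mm thick, about 0.16 kg (up to 40 % more or less), two flat round seats on top. Origin: middle of its underside; x runs along it to its tongue end, z up. The last 18 mm at +x are a tongue 34 mm wide; the other 122 mm are 60 mm wide and end square at -x. It balances 4 mm to the square side of the origin.
- carrier_tongue (a point): middle of the carrier's tongue end face (70 mm ahead of the carrier's origin, 3 mm up)
- carrier_tail (a point): middle of the carrier's square end face (70 mm behind the carrier's origin, 3 mm up)
- dock: fixed grey block that holds the carrier: 230 long x 80 wide, channel floor 45 mm above the bench, a steel rail 8 mm wide and 8 mm high along each long side, channel 64 mm wide between them and open at both ends. Origin: at bench height below the middle of its far (+x) end; the block runs 230 mm from there along its own -x. x points out of the dock, roughly away from the robot.
- dock_edge (a point): middle of the dock's far edge, on the channel floor, 45 mm above the bench, axes as the dock's. The carrier lies with its tongue towards this edge, 5 to 35 mm inside it, with 55 to 85 mm of empty channel behind its square end.
- rest: fixed black rest block, 60 (its x) x 46 (its y) x 48 mm high, narrower than the carrier. Origin: middle of its underside. Around its foot is a thin steel plate 80 x 66 x 5 mm (only for looks).
- rest_top (a point): middle of the rest block's top, 48 mm above the bench, axes as the rest's
- bay: fixed bench tester with the loading bay, 150 wide x 220 deep. Origin: at bench height below the middle of the bay's mouth; x points into the bay. The bay is a level slot 70 mm wide, floor 48 and roof 74 mm above the bench, 80 mm deep to a solid stop. The housing is 84 mm high over the slot and 132 mm high behind it, where a white holder stands fixed, 22 mm higher still.
- bay_mouth (a point): middle of the bay's mouth, on the slot's floor, 48 mm above the bench, axes as the bay's (x inwards; the stop is at x = 80 mm). A steel ledge 44 mm wide and 18 mm thick, level with the slot's floor, sticks out 35 mm in front of the mouth, free below. Fully home, the carrier still sticks out 60 mm.
- holder_a: bystander: white round movement holder, diameter 48, 24 mm high, close beside the dock; origin middle of its underside
- holder_b: bystander: a second such holder on the dock's other side
- cushion: bystander: blue square block 70 x 70 x 30 mm with a white disc on it (36 mm in all); origin middle of its underside
- bottle: bystander: tall amber bottle, diameter 52, 170 mm high, standing beyond the rest block; origin middle of its underside
- jar: bystander: clear jar, diameter 68, 70 mm high; origin middle of its underside
- brush: bystander: hand brush lying flat, 150 mm long; origin on its underside
- loupe: bystander: black loupe, diameter 48, 34 mm high, near the robot; origin middle of its underside
Things that resemble listed ones, but are neither listed nor needed, are in the scene too. What is meant by the carrier is not orange, and is the larger of those in its own colour.

How it is judged:
On the way, in this order (a step that is already met when the one before it is completed fails the run):
1. the carrier lies flat in the dock with its tongue end at least 35 mm past the far edge (x of carrier_tongue in the frame of dock_edge above 0.035 m and x of carrier_tail in the frame of dock_edge below -0.03 m and z of carrier in the frame of dock_edge below 0.004 m and angle between carrier's own z axis and vertical below 0.06 rad), for 0.2 s.
2. the carrier lies on the rest block, let go (contact force between carrier and rest above 0.3 N and contact force between the fingers and carrier below 0.1 N and angle between carrier's own z axis and vertical below 0.06 rad and z of carrier in the frame of rest_top below 0.004 m and linear speed of carrier below 0.02 m/s), for 0.2 s.
At the end, for the whole second after the job is handed in: The carrier lies at rest in the tester's bay, tongue first, tongue end within 8 mm of the stop (at least 72 mm inside the mouth) and 20 mm of the bay's middle line, on the slot's floor (within 6 mm), tilted under 0.06 rad, lined up with the bay within 0.2 rad, let go (x of carrier_tongue in the frame of bay_mouth between 0.072 and 0.085 m and x of carrier_tail in the frame of bay_mouth below -0.045 m and z of carrier_tongue in the frame of bay_mouth between -0.002 and 0.009 m and y of carrier_tongue in the frame of bay_mouth between -0.02 and 0.02 m and angle between carrier's own z axis and vertical below 0.06 rad and angle between the x axis of carrier and the x axis of bay, either way round below 0.2 rad and linear speed of carrier below 0.01 m/s); the robot touches nothing.
It fails at once if the carrier falls below the level of the dock, rest and bay (height (world z) of carrier below 0.03 m).
It fails at once if the carrier is tipped more than 45 degrees (angle between carrier's own z axis and vertical above 0.78 rad).
It fails at once if a holder, the cushion, bottle, jar, brush or loupe is moved more than 30 mm (distance of any of holder_a, holder_b, cushion, bottle, jar, brush, loupe from where it was at the start of the episode above 0.03 m).
It fails at once if a holder, the cushion, bottle, jar or loupe is tipped over (angle between any of holder_a, holder_b, cushion, bottle, jar, loupe's own z axis and vertical above 0.5 rad).
It also fails if it takes over 72 s, if anything falls off the work surface, if the arm or the gripper's body presses on something with over 40 N, if the wrist force passes 120 N, or if a joint passes its speed limit or range.

## Robot

A 7-joint arm with a two-finger parallel gripper is mounted at the origin on the work surface. World frame = base frame: x ahead of the robot, y to its left, z up, the work surface at z = 0. Lengths are in m, angles in rad, forces in N, time in s.
With the tool pointing down it reaches from about 0.4 to 0.85 m from the base axis. Payload 6.9 kg.
Tool frame: the origin (TCP) lies midway between the tips of the shut fingers; the grasp point (between the pads) lies 19 mm behind it; z points along the fingers, x is the direction in which the jaws open and shut, and the axes are right-handed (so a half turn about z gives the same grasp; the last joint's range is limited). The gripper opens to 85 mm and grips with 20 to 120 N. Pads are 22 mm wide; open, the fingers measure 114 mm over their backs; the gripper's body (76 mm by 85 mm) begins 54 mm behind the grasp point. The pads swing forward as they close: fully open they stand 13 mm farther back than shut.
Start: joints at [0.105, 0.507, -0.238, 1.5, 0.126, 1.149, -0.155], TCP at [0.625, -0, 0.231] pointing down, gripper open.
Joint ranges: [-3.08, 3.08], [-0.24, 2.05], [-1.43, 1.35], [0, 2.5], [-1.52, 4.66], [0.17, 1.96], [-2.89, 2.89]. Speed limits (rad/s): [2.39, 2.39, 3.14, 3.14, 3.14, 3.14, 3.14].

## Interface

Orientations are given as [roll, pitch, yaw] about the fixed x, y, z axes, in that order (R = Rz(yaw) Ry(pitch) Rx(roll)).
In Python, from rig import robot gives the robot as it stands.
- The arm moves only by the tool jog_arm, never from a script. Its argument "moves" is a list of rows, each an object of numbers: "dx", "dy", "dz": the shift along the tool's x, y, z each as a share of 1 m, from -1 to 1; "rx", "ry", "rz": the turn, a rotation vector about the tool's x, y, z each as a share of 45 degrees, from -1 to 1. In form: [{"dx": .., "dy": .., "dz": .., "rx": .., "ry": .., "rz": ..}, ...]. A call has 1 to 12 rows; each row is the pose to reach, as a shift and turn from the pose commanded when the call began, along the tool's axes at that moment; what a row does not reach only later rows make up. A row lasts 1/12 s, in which the tool goes at most 41.7 mm and 7.16 degrees, less where a joint would pass 70% of its speed; a pose out of reach is approached as far as the arm can. A call with a number of a shift or a turn outside -1 to 1 is refused whole. A call with a gripper value outside its range is refused whole. "fingers" is the finger opening in mm, from 0 to 85.4, set as the call begins (left out, the last holds). The fingers move at their own pace and stop on an object; "newtons" is the grip in N (left out, the last holds). Time passes only in rows, so rows that repeat a pose let the fingers close. It gives the time, the measured TCP pose, the force and the opening at its end, in the units of the state.
- robot.observe(): the state, without advancing time (a new reading comes with each control period).
- robot.read_camera(name): name is "scene" or "side" or "wrist"; returns a dict with "pixels" (480x640x3 uint8, red, green, blue), "fx", "fy", "cx", "cy" (pixels), "extrinsics" (4x4, takes a point from camera to world coordinates). Camera axes: x right, y down, z forward; pixel columns grow to the right and rows downward; lengths in m; the calibration is good to about 2 mm. A picture is of the moment at which its call begins. There is no depth.
- robot.close_job(): hands the job in, once; it reports no verdict.
The state is a dict: "clock": time; "joint_positions": joint angles; "qvel": joint speeds; "tau": joint torques, N m; "position": TCP position; "tcp_rot": TCP orientation; "wrist_force": force on the tool from outside, world axes, zero at the start; "wrist_torque": the same for the moment, N m; "gripper_width": finger opening in m.
Only numpy, scipy, OpenCV 4.12 (cv2) and the standard library are available. Lean on these libraries where they do the work, as an engineer would, in place of code of your own. Each camera call takes 0.05 s, during which the arm holds its last target.

## Working session

There is one attempt and no reset: what is moved stays moved. The work goes in short steps, Python scripts to look and compute and a tool call to move; the robot and the scene stay as the last step left them, time stands still between calls to the robot, and variables do not carry over. Pictures are saved under pics/ and viewed, and the job is handed in when it is done.

Besides the shell and the picture viewer there is one more tool, called after ">>>" as name(argument=value, ...) on one line, values as JSON. jog_arm: Moves the arm, as the interface text tells. Its arguments: {"type":"object","properties":{"moves":{"type":"array"},"fingers":{"type":"number"},"newtons":{"type":"number"}},"required":["moves"]}

```bash
ls; mkdir -p pics; cat > h.py <<'E'
import numpy as np, cv2
from rig import robot
def snap(n,f):
    c=robot.read_camera(n); cv2.imwrite('pics/'+f,c['pixels'][:,:,::-1]); 
    np.savez('pics/'+f+'.npz',**{k:np.array(v) for k,v in c.items()}); return c
def load(f): return dict(np.load('pics/'+f+'.npz'))
def ray(c,u,v,z):
    K=np.array([(u-c['cx'])/c['fx'],(v-c['cy'])/c['fy'],1.]); E=np.array(c['extrinsics'])
    d=E[:3,:3]@K; o=E[:3,3]; return o+d*(z-o[2])/d[2]
def proj(c,p):
    E=np.array(c['extrinsics']); q=E[:3,:3].T@(np.array(p)-E[:3,3]); return np.array([c['fx']*q[0]/q[2]+c['cx'],c['fy']*q[1]/q[2]+c['cy']])
def tri(c1,u1,c2,u2):
    A=[];b=[]
    P=[]
    for c,(u,v) in((c1,u1),(c2,u2)):
        E=np.array(c['extrinsics']);d=E[:3,:3]@np.array([(u-c['cx'])/c['fx'],(v-c['cy'])/c['fy'],1.]);d/=np.linalg.norm(d)
        M=np.eye(3)-np.outer(d,d);A.append(M);b.append(M@E[:3,3])
    return np.linalg.lstsq(np.vstack(A),np.hstack(b),rcond=None)[0]
E
python3 - <<'E'
from h import *
for n in('scene','side','wrist'):
    c=snap(n,n+'0.png'); print(n,c['fx'],c['cx'],np.array(c['extrinsics']).round(3).tolist())
print(robot.observe())
E
```

```text
pics
scene 483.21244026779567 313.01175400715186 [[-0.77, 0.355, -0.53, 1.232], [0.638, 0.451, -0.624, 0.787], [0.017, -0.819, -0.574, 0.797], [0.0, 0.0, 0.0, 1.0]]
side 621.4224600400702 325.0066881156105 [[-0.719, -0.378, 0.582, -0.367], [-0.695, 0.398, -0.599, 0.958], [-0.005, -0.836, -0.549, 0.941], [0.0, 0.0, 0.0, 1.0]]
wrist 346.9458580475024 320.42669534125343 [[1.0, 0.001, -0.002, 0.625], [0.0, -0.96, -0.281, 0.071], [-0.002, 0.281, -0.96, 0.374], [0.0, 0.0, 0.0, 1.0]]
{'clock': 0.15, 'joint_positions': array([ 0.1055079 ,  0.50814796, -0.23756357,  1.50087642,  0.12568076,
        1.14890016, -0.15479644]), 'qvel': array([ 1.30729233e-03, -1.28401847e-04, -4.65547815e-04, -3.62187952e-03,
        5.83817045e-04, -5.40925146e-05,  5.53612115e-04]), 'tau': array([-1.45638624e-03, -6.21010351e+01, -2.18872748e+00, -2.49840939e+01,
        1.27439146e-02,  9.07797832e-03,  3.50406015e-05]), 'position': array([ 6.24630546e-01, -5.22916257e-05,  2.30637409e-01]), 'tcp_rot': array([-3.14158411e+00,  1.34689186e-03,  9.62006806e-06]), 'wrist_force': array([ 0.50477385, -0.33819732, -0.68057897]), 'wrist_torque': array([ 0.01708348,  0.0083322 , -0.02786977]), 'gripper_width': 0.08540831440049994}
```

View pics/scene0.png

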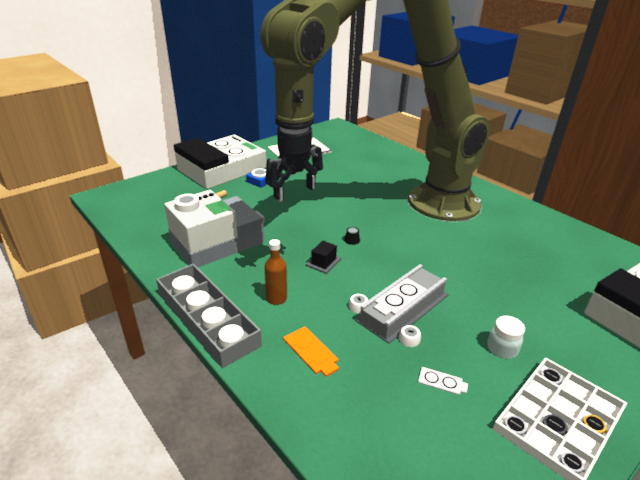

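View pics/side0.png

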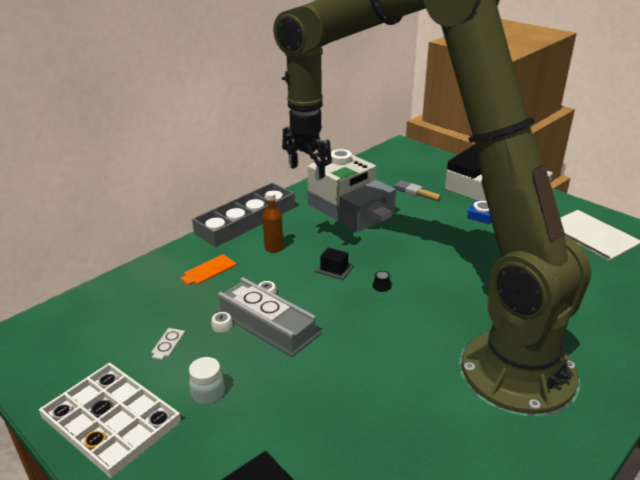

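View pics/wrist0.png

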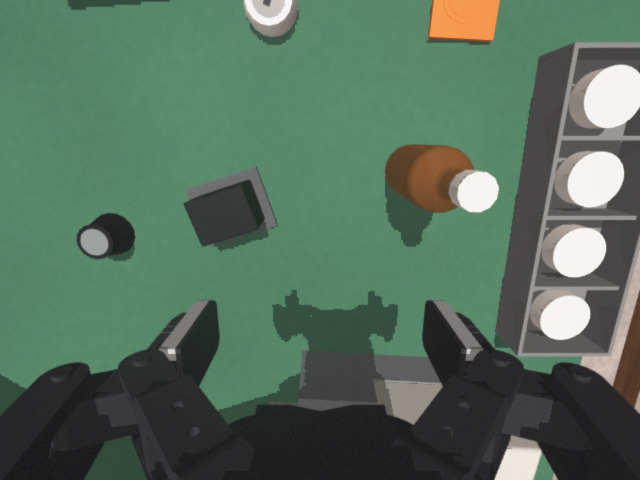

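```bash
python3 - <<'E'
from h import *
a=cv2.imread('pics/scene0.png'); cv2.imwrite('pics/z1.png',cv2.resize(a[250:350,335:460],None,fx=6,fy=6,interpolation=cv2.INTER_CUBIC))
cv2.imwrite('pics/z3.png',cv2.resize(a[180:290,155:355],None,fx=4,fy=4,interpolation=cv2.INTER_CUBIC))
a=cv2.imread('pics/side0.png'); cv2.imwrite('pics/z2.png',cv2.resize(a[265:360,205:330],None,fx=6,fy=6,interpolation=cv2.INTER_CUBIC))
cv2.imwrite('pics/z4.png',cv2.resize(a[145:295,300:410],None,fx=4,fy=4,interpolation=cv2.INTER_CUBIC))
E
```

```text
(no output)
```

View pics/z1.png

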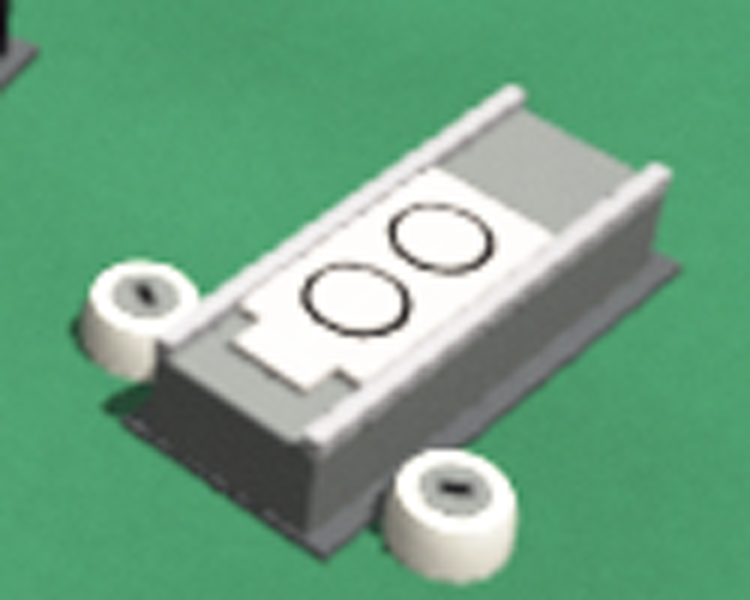

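View pics/z2.png

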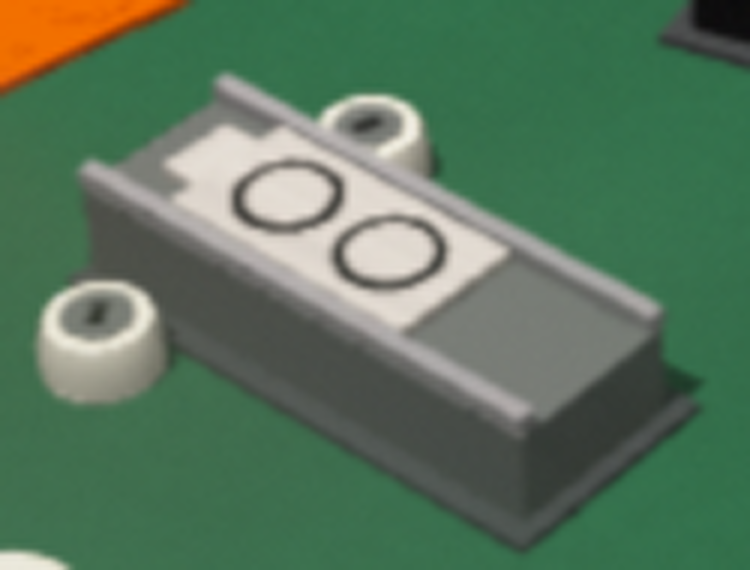

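View pics/z3.png

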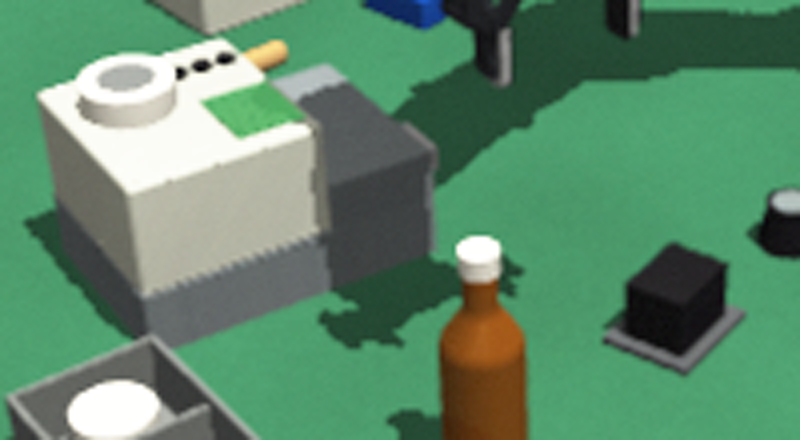

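View pics/z4.png

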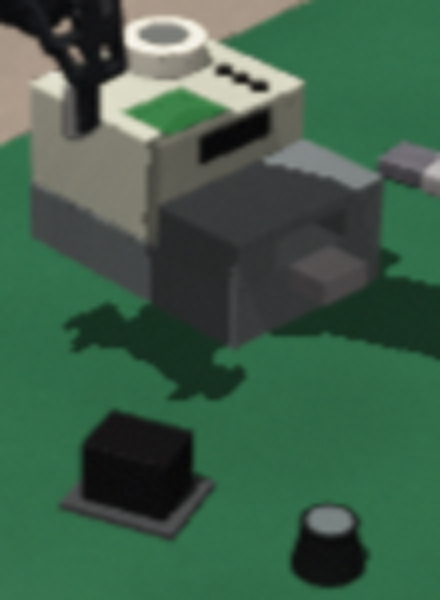

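```bash
cat > m1.py <<'E'
from h import *
S=load('scene0.png');D=load('side0.png');W=load('wrist0.png')
def go(c,off,s,pts,z,name):
    print(name)
    for x,y in pts: 
        u=(x+.5)/s-.5+off[0];v=(y+.5)/s-.5+off[1]; print('   ',(x,y),(round(u,1),round(v,1)),ray(c,u,v,z)[:2].round(4))
z1=(335,250);z3=(155,180);z2=(205,265);z4=(300,145)
go(S,z1,6,[(165,345),(315,440),(515,90),(665,168)],.053,'dock rails S (mid ends)')
go(D,z2,6,[(225,80),(90,165),(655,310),(530,420)],.053,'dock rails D')
go(S,z1,6,[(232,342),(307,390),(432,168),(550,238)],.051,'carrier S: tongue2,tail2')
go(D,z2,6,[(225,125),(165,165),(508,250),(400,328)],.051,'carrier D')
go(S,z3,4,[(435,150),(335,66)],.084,'bay front S')
go(D,z4,4,[(238,245),(382,182)],.084,'bay front D')
go(D,z4,4,[(290,265),(330,302),(368,275)],.048,'ledge D')
go(S,z3,4,[(627,290),(683,315),(727,260),(675,242)],.048,'rest S')
go(D,z4,4,[(115,410),(193,432),(165,487),(85,452)],.048,'rest D')
go(W,(0,0),1,[(183,207),(247,180),(265,228),(205,246)],.048,'rest W')
E
python3 m1.py
```

```text
dock rails S (mid ends)
    (165, 345) (362.1, 307.1) [0.616  0.2383]
    (315, 440) (387.1, 322.9) [0.6088 0.309 ]
    (515, 90) (420.4, 264.6) [0.3877 0.2171]
    (665, 168) (445.4, 277.6) [0.3802 0.29  ]
dock rails D
    (225, 80) (242.1, 277.9) [0.6126 0.2362]
    (90, 165) (219.6, 292.1) [0.6077 0.3078]
    (655, 310) (313.8, 316.2) [0.3882 0.2181]
    (530, 420) (292.9, 334.6) [0.3778 0.2913]
carrier S: tongue2,tail2
    (232, 342) (373.2, 306.6) [0.5932 0.2516]
    (307, 390) (385.8, 314.6) [0.5901 0.2876]
    (432, 168) (406.6, 277.6) [0.4534 0.2288]
    (550, 238) (426.2, 289.2) [0.4501 0.2878]
carrier D
    (225, 125) (242.1, 285.4) [0.5918 0.2537]
    (165, 165) (232.1, 292.1) [0.5888 0.2862]
    (508, 250) (289.2, 306.2) [0.4545 0.2299]
    (400, 328) (271.2, 319.2) [0.4503 0.2881]
bay front S
    (435, 150) (263.4, 217.1) [ 0.5986 -0.1747]
    (335, 66) (238.4, 196.1) [ 0.5894 -0.3178]
bay front D
    (238, 245) (359.1, 205.9) [ 0.6029 -0.1758]
    (382, 182) (395.1, 190.1) [ 0.5878 -0.3154]
ledge D
    (290, 265) (372.1, 210.9) [ 0.5981 -0.2275]
    (330, 302) (382.1, 220.1) [ 0.5453 -0.2079]
    (368, 275) (391.6, 213.4) [ 0.5493 -0.2547]
rest S
    (627, 290) (311.4, 252.1) [ 0.5671 -0.0019]
    (683, 315) (325.4, 258.4) [0.5561 0.0419]
    (727, 260) (336.4, 244.6) [0.4921 0.0134]
    (675, 242) (323.4, 240.1) [ 0.5058 -0.0246]
rest D
    (115, 410) (328.4, 247.1) [ 0.5599 -0.0081]
    (193, 432) (347.9, 252.6) [ 0.5063 -0.0241]
    (165, 487) (340.9, 266.4) [0.4782 0.0326]
    (85, 452) (320.9, 257.6) [0.5406 0.0395]
rest W
    (183, 207) (183.0, 207.0) [0.4931 0.0108]
    (247, 180) (247.0, 180.0) [0.5556 0.0363]
    (265, 228) (265.0, 228.0) [ 0.5703 -0.0097]
    (205, 246) (205.0, 246.0) [ 0.5105 -0.028 ]
```

```bash
python3 - <<'E'
from h import *
S=load('scene0.png');D=load('side0.png');W=load('wrist0.png')
print('bottle cap',tri(S,(275,244),D,(272,197)))
print('holder near y-',ray(S,358.5,299,.024),ray(D,266.5,286,.024))
print('holder y+',ray(S,410.5,331,.024),ray(D,221,317,.024))
print('loupe',ray(S,352,232,.034),ray(D,382,275,.034), ray(W,95,242,.034))
print('jar',ray(S,508,325,.07))
print('cushion',ray(S,260,174,.036),ray(D,483,207,.036))
E
```

```text
bottle cap [0.71244857 0.04197828 0.159577  ]
holder near y- [0.57867093 0.19108543 0.024     ] [0.57602653 0.19278888 0.024     ]
holder y+ [0.56236373 0.34067137 0.024     ] [0.56368822 0.34161259 0.024     ]
loupe [ 0.40111906 -0.02019976  0.034     ] [ 0.39336586 -0.02487633  0.034     ] [ 0.39330685 -0.02805448  0.034     ]
jar [0.4249152  0.48621351 0.07      ]
cushion [ 0.40436642 -0.4776366   0.036     ] [ 0.39259269 -0.48165805  0.036     ]
```

>>> jog_arm(moves=[{"dx": -0.03, "dy": -0.03, "dz": 0.01, "rz": -0.15}, {"dx": -0.06, "dy": -0.06, "dz": 0.02, "rz": -0.3}, {"dx": -0.085, "dy": -0.09, "dz": 0.03, "rz": -0.45}, {"dx": -0.105, "dy": -0.12, "dz": 0.04, "rz": -0.6}, {"dx": -0.125, "dy": -0.15, "dz": 0.05, "rz": -0.75}, {"dx": -0.145, "dy": -0.18, "dz": 0.06, "rz": -0.9}, {"dx": -0.165, "dy": -0.21, "dz": 0.07, "rz": -1}, {"dx": -0.185, "dy": -0.235, "dz": 0.08, "rz": -1}, {"dx": -0.2, "dy": -0.25, "dz": 0.09, "rz": -1}, {"dx": -0.205, "dy": -0.256, "dz": 0.09, "rz": -1}], fingers=0, newtons=40)

```text
invalid input at $.moves[0]: expected keys dx, dy, dz, rx, ry, rz
```

>>> jog_arm(moves=[{"rz": -0.15}, {"rz": -0.3}, {"rz": -0.45}, {"rz": -0.6}, {"rz": -0.75}, {"rz": -0.9}, {"rz": -1}, {"rz": -1}])

```text
invalid input at $.moves[0]: expected keys dx, dy, dz, rx, ry, rz
```

>>> jog_arm(moves=[{"rz": -0.104}, {"rz": -0.104}, {"rz": -0.104}])

```text
invalid input at $.moves[0]: expected keys dx, dy, dz, rx, ry, rz
```

```bash
python3 - <<'E'
from h import *
s=robot.observe(); print(s['clock'],s['position'],s['tcp_rot'],s['joint_positions'].round(2),s['gripper_width'],s['wrist_force'])
for n in('scene','wrist'): snap(n,n+'1.png')
E
```

```text
0.15 [ 6.24630546e-01 -5.22916257e-05  2.30637409e-01] [-3.14158411e+00  1.34689186e-03  9.62006806e-06] [ 0.11  0.51 -0.24  1.5   0.13  1.15 -0.15] 0.08540831440049994 [ 0.50477385 -0.33819732 -0.68057897]
```

View pics/wrist1.png

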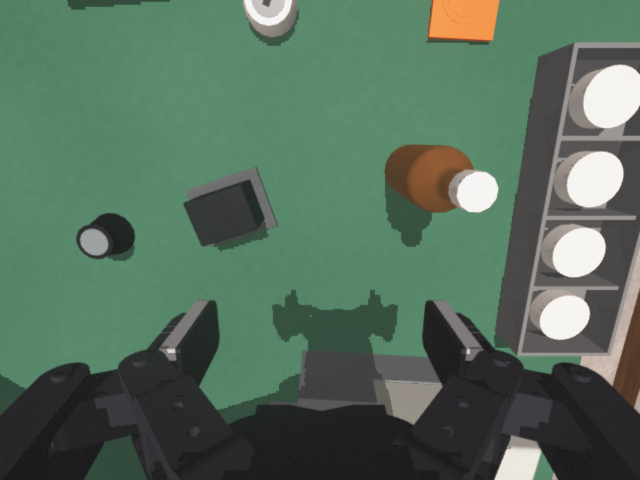

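View pics/scene1.png

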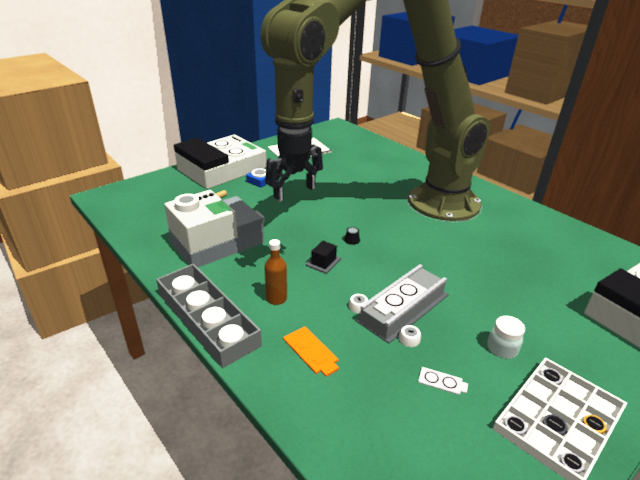

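The calls were refused because every key is required, and the pictures show nothing has changed. I'll resend with all six keys.

>>> jog_arm(moves=[{"dx": -0.03, "dy": -0.03, "dz": 0.01, "rx": 0, "ry": 0, "rz": -0.15}, {"dx": -0.06, "dy": -0.06, "dz": 0.02, "rx": 0, "ry": 0, "rz": -0.3}, {"dx": -0.085, "dy": -0.09, "dz": 0.03, "rx": 0, "ry": 0, "rz": -0.45}, {"dx": -0.105, "dy": -0.12, "dz": 0.04, "rx": 0, "ry": 0, "rz": -0.6}, {"dx": -0.125, "dy": -0.15, "dz": 0.05, "rx": 0, "ry": 0, "rz": -0.75}, {"dx": -0.145, "dy": -0.18, "dz": 0.06, "rx": 0, "ry": 0, "rz": -0.9}, {"dx": -0.165, "dy": -0.21, "dz": 0.07, "rx": 0, "ry": 0, "rz": -1}, {"dx": -0.185, "dy": -0.235, "dz": 0.08, "rx": 0, "ry": 0, "rz": -1}, {"dx": -0.2, "dy": -0.25, "dz": 0.09, "rx": 0, "ry": 0, "rz": -1}, {"dx": -0.205, "dy": -0.256, "dz": 0.09, "rx": 0, "ry": 0, "rz": -1}], fingers=0, newtons=40)

```text
clock: 1.08
position: [0.4165, 0.2583, 0.14]
tcp_rot: [-3.139, 0.002, 0.79]
wrist_force: [0.5, 0.3, 0.1]
gripper_width: 0.0
```

>>> jog_arm(moves=[{"dx": 0, "dy": 0, "dz": 0, "rx": 0, "ry": 0, "rz": -0.2}, {"dx": 0, "dy": 0, "dz": 0, "rx": 0, "ry": 0, "rz": -0.4}, {"dx": 0, "dy": 0, "dz": 0, "rx": 0, "ry": 0, "rz": -0.6}, {"dx": 0, "dy": 0, "dz": 0, "rx": 0, "ry": 0, "rz": -0.8}, {"dx": 0, "dy": 0, "dz": 0, "rx": 0, "ry": 0, "rz": -0.9}, {"dx": 0, "dy": 0, "dz": 0, "rx": 0, "ry": 0, "rz": -1}, {"dx": 0, "dy": 0, "dz": 0, "rx": 0, "ry": 0, "rz": -1}, {"dx": 0, "dy": 0, "dz": 0, "rx": 0, "ry": 0, "rz": -1}])

```text
clock: 1.75
position: [0.4208, 0.2552, 0.1415]
tcp_rot: [3.141, 0.0, 1.571]
wrist_force: [-0.2, -0.1, -0.2]
gripper_width: -0.0004
```

>>> jog_arm(moves=[{"dx": 0, "dy": 0, "dz": 0, "rx": 0, "ry": 0, "rz": -0.104}, {"dx": 0, "dy": 0, "dz": 0, "rx": 0, "ry": 0, "rz": -0.104}, {"dx": 0, "dy": 0, "dz": 0, "rx": 0, "ry": 0, "rz": -0.104}])

```text
clock: 2.0
position: [0.4204, 0.2556, 0.1414]
tcp_rot: [3.141, 0.0, 1.649]
wrist_force: [-0.2, 0.3, 1.5]
gripper_width: 0.0001
```

```bash
python3 - <<'E'
from h import *
s=robot.observe(); print(s['clock'],s['position'],s['tcp_rot'],s['joint_positions'].round(2),s['gripper_width'],s['wrist_force'])
for n in('scene','wrist','side'): snap(n,n+'2.png')
E
```

```text
2.0 [0.42037198 0.255646   0.14138466] [3.14147121e+00 4.47041962e-05 1.64859657e+00] [-0.1   0.47 -0.71  1.97  0.41  0.85  0.61] 0.000121174191470497 [-0.15014515  0.25246676  1.45989517]
```

View pics/wrist2.png

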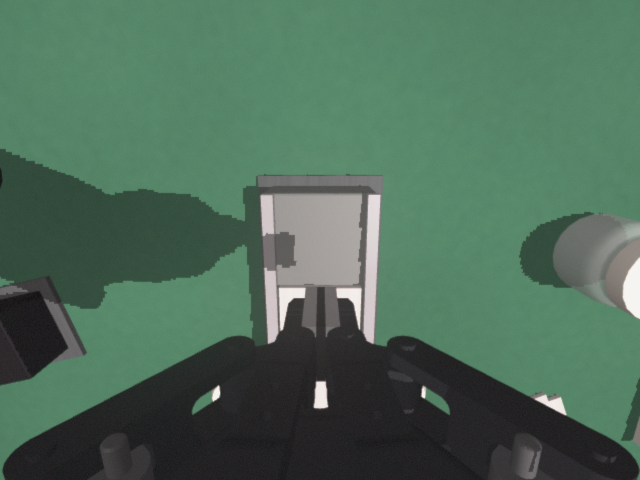

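View pics/scene2.png

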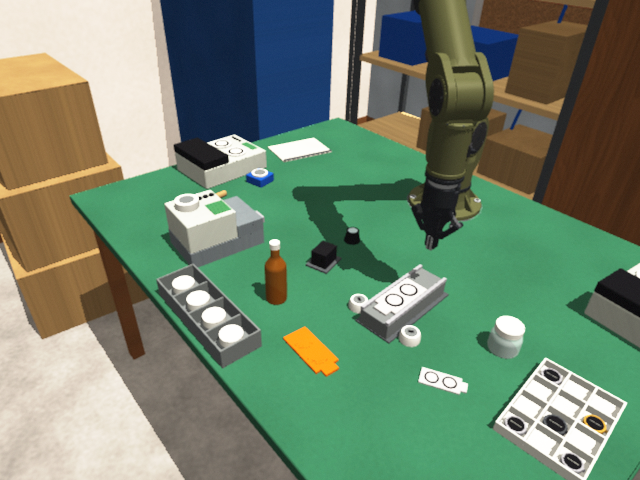

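View pics/side2.png

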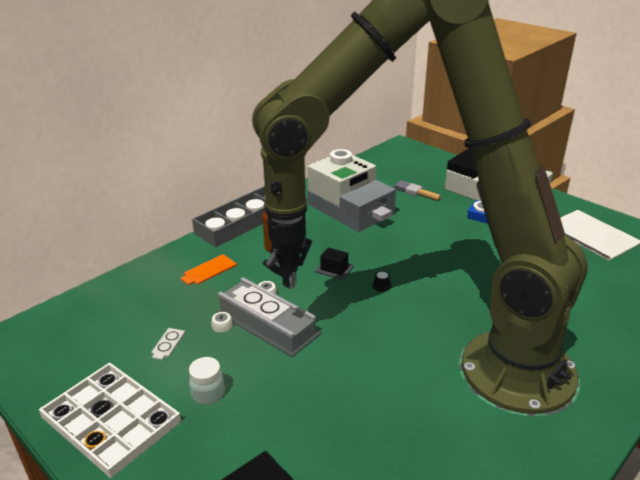

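>>> jog_arm(moves=[{"dx": 0, "dy": 0, "dz": 0.03, "rx": 0, "ry": 0, "rz": 0}, {"dx": 0, "dy": 0, "dz": 0.06, "rx": 0, "ry": 0, "rz": 0}, {"dx": 0, "dy": 0, "dz": 0.08, "rx": 0, "ry": 0, "rz": 0}, {"dx": 0, "dy": 0, "dz": 0.085, "rx": 0, "ry": 0, "rz": 0}, {"dx": 0, "dy": 0, "dz": 0.089, "rx": 0, "ry": 0, "rz": 0}, {"dx": 0, "dy": 0, "dz": 0.092, "rx": 0, "ry": 0, "rz": 0}, {"dx": 0, "dy": 0, "dz": 0.092, "rx": 0, "ry": 0, "rz": 0}, {"dx": 0, "dy": 0, "dz": 0.092, "rx": 0, "ry": 0, "rz": 0}])

```text
clock: 2.82
position: [0.4206, 0.2564, 0.0502]
tcp_rot: [3.14, -0.001, 1.652]
wrist_force: [0.6, 1.5, 0.1]
gripper_width: -0.0001
```

```bash
python3 - <<'E'
from h import *
for n in('wrist','side'): snap(n,n+'3.png')
a=cv2.imread('pics/side3.png'); cv2.imwrite('pics/z5.png',cv2.resize(a[245:360,205:330],None,fx=5,fy=5,interpolation=cv2.INTER_CUBIC))
E
```

```text
(no output)
```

View pics/z5.png

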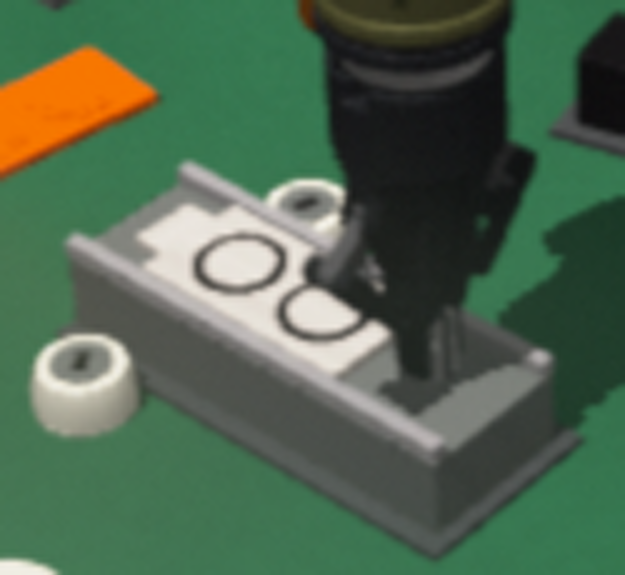

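View pics/wrist3.png

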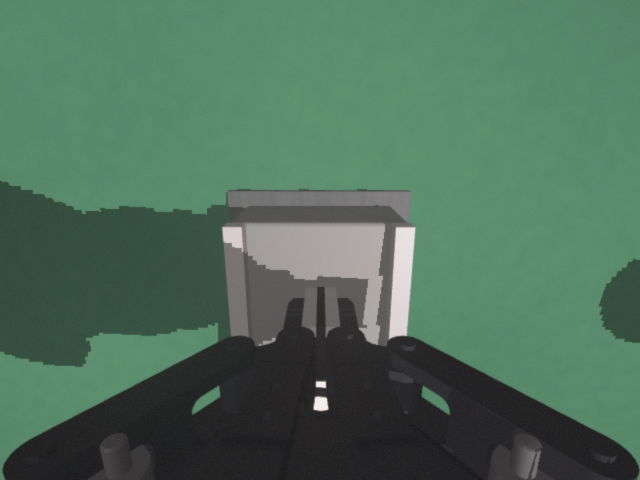

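>>> jog_arm(moves=[{"dx": 0, "dy": 0, "dz": 0.0025, "rx": 0, "ry": 0, "rz": 0}, {"dx": 0, "dy": 0, "dz": 0.0025, "rx": 0, "ry": 0, "rz": 0}, {"dx": 0, "dy": 0.006, "dz": 0.0025, "rx": 0, "ry": 0, "rz": 0}, {"dx": 0, "dy": 0.012, "dz": 0.0025, "rx": 0, "ry": 0, "rz": 0}, {"dx": 0, "dy": 0.016, "dz": 0.0025, "rx": 0, "ry": 0, "rz": 0}, {"dx": 0, "dy": 0.02, "dz": 0.0025, "rx": 0, "ry": 0, "rz": 0}, {"dx": 0, "dy": 0.024, "dz": 0.0025, "rx": 0, "ry": 0, "rz": 0}, {"dx": 0, "dy": 0.028, "dz": 0.0025, "rx": 0, "ry": 0, "rz": 0}, {"dx": 0, "dy": 0.032, "dz": 0.0025, "rx": 0, "ry": 0, "rz": 0}, {"dx": 0, "dy": 0.036, "dz": 0.0025, "rx": 0, "ry": 0, "rz": 0}, {"dx": 0, "dy": 0.038, "dz": 0.0025, "rx": 0, "ry": 0, "rz": 0}, {"dx": 0, "dy": 0.04, "dz": 0.0025, "rx": 0, "ry": 0, "rz": 0}])

```text
clock: 3.92
position: [0.4601, 0.2592, 0.0467]
tcp_rot: [-3.141, -0.0, 1.652]
wrist_force: [-1.9, 0.4, 0.3]
gripper_width: -0.0001
```

```bash
python3 - <<'E'
from h import *
for n in('wrist','side'): snap(n,n+'4.png')
a=cv2.imread('pics/side4.png'); cv2.imwrite('pics/z6.png',cv2.resize(a[245:360,205:330],None,fx=5,fy=5,interpolation=cv2.INTER_CUBIC))
E
```

```text
(no output)
```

View pics/z6.png

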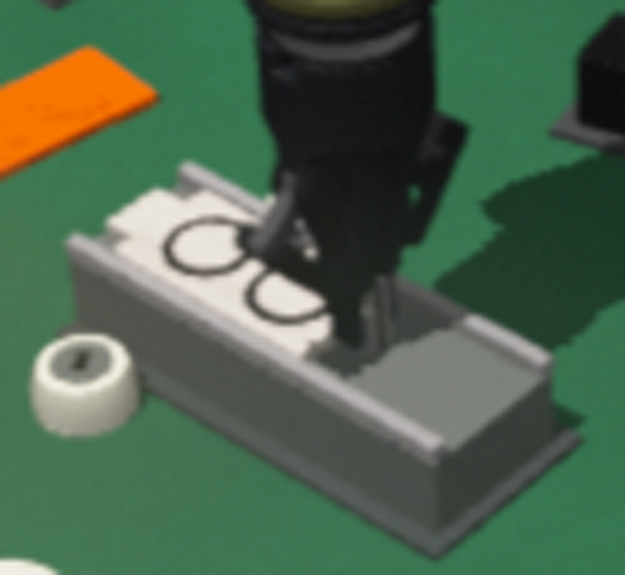

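```bash
cat >> h.py <<'E'
DE=np.array([.611,.2725]); DX=np.array([np.cos(.082),np.sin(.082)])
def dockx(p): return (np.array(p[:2])-DE)@DX, np.cross(DX,np.array(p[:2])-DE)
E
python3 - <<'E'
from h import *
D=load('side4.png')
for x,y in((138,194),(107,222)):
    p=ray(D,x/5-.4+205,y/5-.4+245,.051);print(p,dockx(p))
print(dockx([.4601,.2592]))
E
```

```text
[0.61489711 0.26481503 0.051     ] (np.float64(0.0032545536029037177), array(-0.00797835))
[0.60835346 0.28863746 0.051     ] (np.float64(-0.0013158573188763168), array(0.01630001))
(np.float64(-0.15148233661962038), array(-0.00089537))
```

>>> jog_arm(moves=[{"dx": 0, "dy": 0.004, "dz": 0, "rx": 0, "ry": 0, "rz": 0}, {"dx": 0, "dy": 0.009, "dz": 0, "rx": 0, "ry": 0, "rz": 0}, {"dx": 0, "dy": 0.014, "dz": 0, "rx": 0, "ry": 0, "rz": 0}, {"dx": 0, "dy": 0.019, "dz": 0, "rx": 0, "ry": 0, "rz": 0}, {"dx": 0, "dy": 0.024, "dz": 0, "rx": 0, "ry": 0, "rz": 0}, {"dx": 0, "dy": 0.029, "dz": 0, "rx": 0, "ry": 0, "rz": 0}, {"dx": 0, "dy": 0.034, "dz": 0, "rx": 0, "ry": 0, "rz": 0}, {"dx": 0, "dy": 0.039, "dz": 0, "rx": 0, "ry": 0, "rz": 0}, {"dx": 0, "dy": 0.044, "dz": 0, "rx": 0, "ry": 0, "rz": 0}, {"dx": 0, "dy": 0.048, "dz": 0, "rx": 0, "ry": 0, "rz": 0}, {"dx": 0, "dy": 0.051, "dz": 0, "rx": 0, "ry": 0, "rz": 0}, {"dx": 0, "dy": 0.052, "dz": 0, "rx": 0, "ry": 0, "rz": 0}])

```text
clock: 5.02
position: [0.5123, 0.2635, 0.0468]
tcp_rot: [3.141, -0.0, 1.652]
wrist_force: [-1.4, 0.4, 0.5]
gripper_width: 0.0001
```

```bash
python3 - <<'E'
from h import *
for n in('scene','side'): 
    snap(n,n+'5.png')
a=cv2.imread('pics/side5.png'); b=cv2.imread('pics/scene5.png')
o=np.hstack([cv2.resize(a[265:345,195:295],None,fx=4,fy=4,interpolation=cv2.INTER_CUBIC),cv2.resize(b[260:340,340:440],None,fx=4,fy=4,interpolation=cv2.INTER_CUBIC)])
cv2.imwrite('pics/z7.png',o)
E
```

```text
(no output)
```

View pics/z7.png

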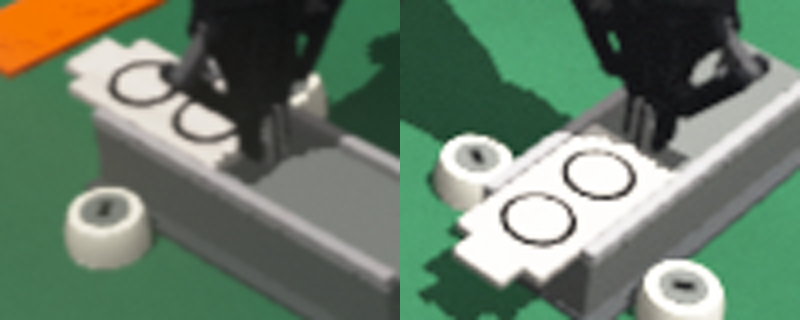

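```bash
python3 - <<'E'
from h import *
D=load('side5.png');S=load('scene5.png')
for c,o,P in((D,(195,265),((105,38),(68,67))),(S,(340,260),((55,246),(107,287)))):
  for x,y in P:
    p=ray(c,x/4-.4+o[0],y/4-.4+o[1],.051);print(p,dockx(p))
E
```

```text
[0.66417285 0.26018024 0.051     ] (np.float64(0.05198509907046884), array(-0.01663365))
[0.65687427 0.29364768 0.051     ] (np.float64(0.047452290309222614), array(0.01731915))
[0.66115228 0.25735204 0.051     ] (np.float64(0.04874301864503281), array(-0.01920494))
[0.66088011 0.29748932 0.051     ] (np.float64(0.0517593348977425), array(0.02081976))
```

>>> jog_arm(moves=[{"dx": 0, "dy": -0.006, "dz": 0, "rx": 0, "ry": 0, "rz": 0}, {"dx": 0, "dy": -0.008, "dz": -0.02, "rx": 0, "ry": 0, "rz": 0}, {"dx": 0, "dy": -0.008, "dz": -0.05, "rx": 0, "ry": 0, "rz": 0}, {"dx": 0, "dy": -0.008, "dz": -0.08, "rx": 0, "ry": 0, "rz": 0}, {"dx": 0, "dy": 0.01, "dz": -0.1, "rx": 0, "ry": 0, "rz": 0}, {"dx": 0, "dy": 0.04, "dz": -0.1, "rx": 0, "ry": 0, "rz": 0}, {"dx": 0, "dy": 0.07, "dz": -0.1, "rx": 0, "ry": 0, "rz": 0}, {"dx": 0, "dy": 0.1, "dz": -0.1, "rx": 0, "ry": 0, "rz": 0}, {"dx": 0, "dy": 0.115, "dz": -0.1, "rx": 0, "ry": 0, "rz": 0}, {"dx": 0.001, "dy": 0.12, "dz": -0.1, "rx": 0, "ry": 0, "rz": 0}, {"dx": 0.001, "dy": 0.12, "dz": -0.1, "rx": 0, "ry": 0, "rz": 0}])

```text
clock: 6.03
position: [0.6313, 0.2744, 0.1461]
tcp_rot: [-3.141, -0.0, 1.652]
wrist_force: [-1.0, -0.7, 0.2]
gripper_width: 0.0001
```

>>> jog_arm(moves=[{"dx": 0, "dy": 0, "dz": 0, "rx": 0, "ry": 0, "rz": 0}, {"dx": 0, "dy": 0, "dz": 0, "rx": 0, "ry": 0, "rz": 0}, {"dx": 0, "dy": 0, "dz": 0, "rx": 0, "ry": 0, "rz": 0}, {"dx": 0, "dy": 0, "dz": 0, "rx": 0, "ry": 0, "rz": 0}, {"dx": 0, "dy": 0, "dz": 0, "rx": 0, "ry": 0, "rz": 0}, {"dx": 0, "dy": 0, "dz": 0, "rx": 0, "ry": 0, "rz": 0}, {"dx": 0, "dy": 0, "dz": 0.02, "rx": 0, "ry": 0, "rz": 0}, {"dx": 0, "dy": 0, "dz": 0.03, "rx": 0, "ry": 0, "rz": 0}, {"dx": 0, "dy": 0, "dz": 0.04, "rx": 0, "ry": 0, "rz": 0}, {"dx": 0, "dy": 0, "dz": 0.04, "rx": 0, "ry": 0, "rz": 0}], fingers=85)

```text
clock: 6.87
position: [0.6301, 0.2733, 0.1042]
tcp_rot: [-3.138, 0.002, 1.653]
wrist_force: [-0.2, -0.3, -1.3]
gripper_width: 0.0852
```

```bash
python3 - <<'E'
from h import *
for n in('scene','side','wrist'): 
    snap(n,n+'6.png')
a=cv2.imread('pics/side6.png'); b=cv2.imread('pics/scene6.png')
o=np.hstack([cv2.resize(a[215:345,195:295],None,fx=4,fy=4,interpolation=cv2.INTER_CUBIC),cv2.resize(b[210:340,320:420],None,fx=4,fy=4,interpolation=cv2.INTER_CUBIC)])
cv2.imwrite('pics/z8.png',o)
E
```

```text
(no output)
```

View pics/z8.png

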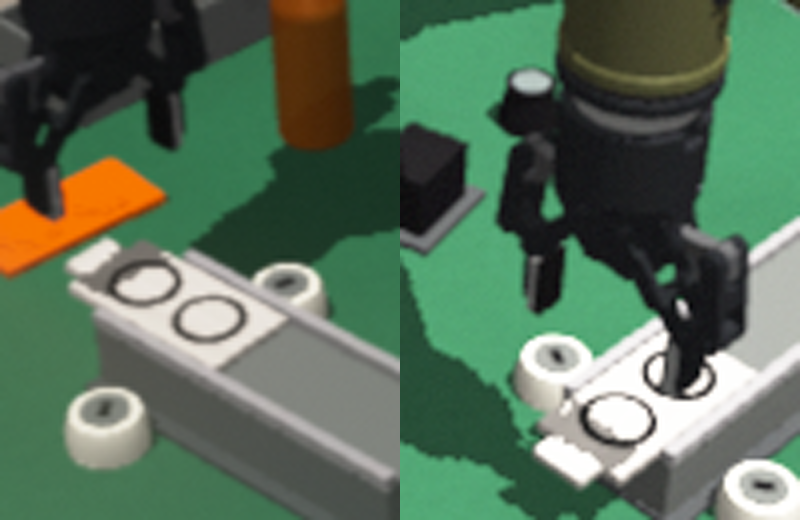

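View pics/wrist6.png

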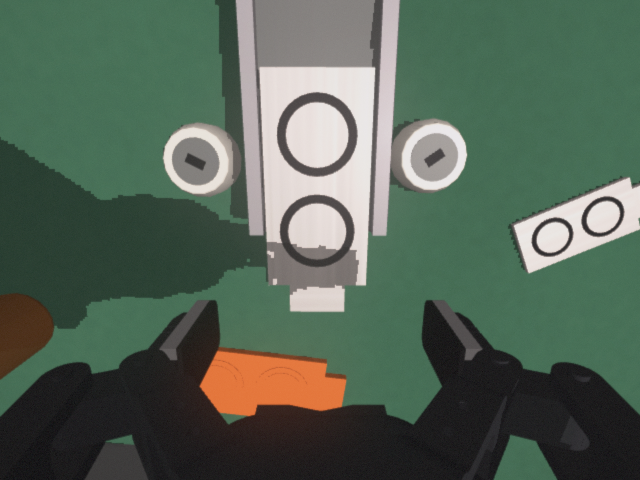

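```bash
python3 - <<'E'
from h import *
W=load('wrist6.png');s=robot.observe();print(s['position'],s['tcp_rot'])
for u,v,z in((290,311,.051),(344,311,.051),(267,285,.051),(366,285,.051),(262,68,.051),(375,68,.051),(255,235,.053),(380,235,.053)): 
    p=ray(W,u,v,z); print((u,v),p.round(4),dockx(p))
E
```

```text
[0.6313214  0.27451419 0.10707976] [ 3.14151064e+00 -3.81475109e-04  1.65250851e+00]
(290, 311) [0.6645 0.2576 0.051 ] (np.float64(0.05210255727586125), array(-0.01923523))
(344, 311) [0.6617 0.2918 0.051 ] (np.float64(0.052116095666210026), array(0.01504164))
(267, 285) [0.6479 0.2424 0.051 ] (np.float64(0.034268505013582286), array(-0.03306196))
(366, 285) [0.6429 0.3036 0.051 ] (np.float64(0.03429002734689669), array(0.02835471))
(262, 68) [0.5258 0.235  0.051 ] (np.float64(-0.08802687382512794), array(-0.03038204))
(375, 68) [0.5209 0.2938 0.051 ] (np.float64(-0.08802422643949379), array(0.02856954))
(255, 235) [0.6158 0.2343 0.053 ] (np.float64(0.0016203565193831382), array(-0.03841646))
(380, 235) [0.6098 0.3077 0.053 ] (np.float64(0.0016402340600291001), array(0.03514557))
```

>>> jog_arm(moves=[{"dx": -0.0015, "dy": 0.002, "dz": 0.02, "rx": 0, "ry": 0, "rz": 0}, {"dx": -0.0015, "dy": 0.002, "dz": 0.04, "rx": 0, "ry": 0, "rz": 0}, {"dx": -0.0015, "dy": 0.002, "dz": 0.055, "rx": 0, "ry": 0, "rz": 0}, {"dx": -0.0015, "dy": 0.002, "dz": 0.07, "rx": 0, "ry": 0, "rz": 0}, {"dx": -0.0015, "dy": 0.002, "dz": 0.08, "rx": 0, "ry": 0, "rz": 0}, {"dx": -0.0015, "dy": 0.002, "dz": 0.082, "rx": 0, "ry": 0, "rz": 0}, {"dx": -0.0015, "dy": 0.002, "dz": 0.082, "rx": 0, "ry": 0, "rz": 0}])

```text
clock: 7.6
position: [0.6333, 0.273, 0.0247]
tcp_rot: [-3.141, 0.0, 1.652]
wrist_force: [-0.4, 0.8, 0.2]
gripper_width: 0.0849
```

```bash
python3 - <<'E'
from h import *
for n in('scene','side','wrist'): 
    snap(n,n+'7.png')
a=cv2.imread('pics/side7.png'); b=cv2.imread('pics/scene7.png')
o=np.hstack([cv2.resize(a[215:345,195:295],None,fx=4,fy=4,interpolation=cv2.INTER_CUBIC),cv2.resize(b[230:360,320:420],None,fx=4,fy=4,interpolation=cv2.INTER_CUBIC)])
cv2.imwrite('pics/z9.png',o)
E
```

```text
(no output)
```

View pics/z9.png

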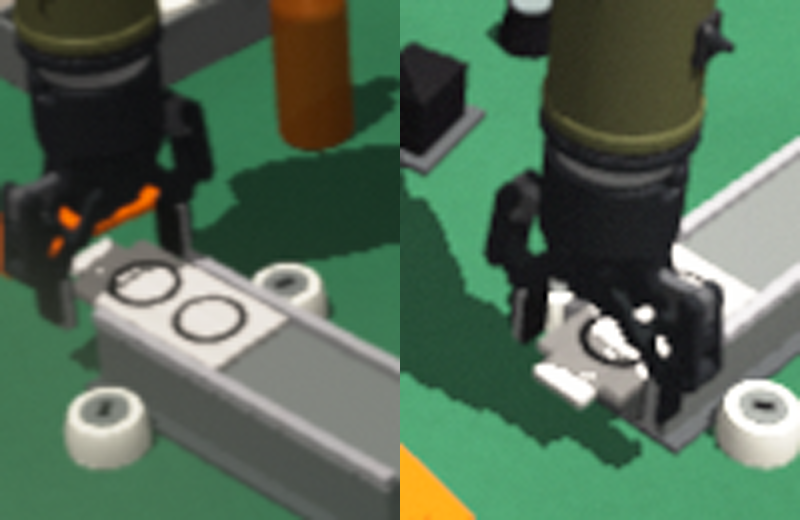

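View pics/wrist7.png

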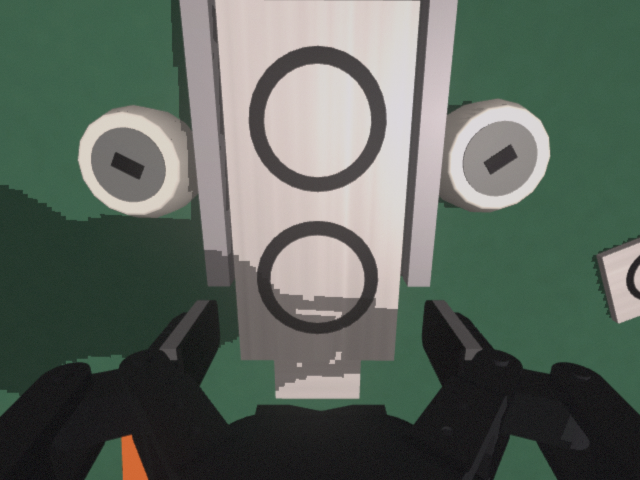

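>>> jog_arm(moves=[{"dx": 0, "dy": 0, "dz": 0, "rx": 0, "ry": 0, "rz": 0}, {"dx": 0, "dy": 0, "dz": 0, "rx": 0, "ry": 0, "rz": 0}, {"dx": 0, "dy": 0, "dz": 0, "rx": 0, "ry": 0, "rz": 0}, {"dx": 0, "dy": 0, "dz": 0, "rx": 0, "ry": 0, "rz": 0}, {"dx": 0, "dy": 0, "dz": 0, "rx": 0, "ry": 0, "rz": 0}, {"dx": 0, "dy": 0, "dz": 0, "rx": 0, "ry": 0, "rz": 0}, {"dx": 0, "dy": 0, "dz": 0, "rx": 0, "ry": 0, "rz": 0}, {"dx": 0, "dy": 0, "dz": 0, "rx": 0, "ry": 0, "rz": 0}], fingers=40, newtons=90)

```text
clock: 8.42
position: [0.6338, 0.2731, 0.0261]
tcp_rot: [3.14, -0.0, 1.652]
wrist_force: [-1.2, -0.9, 6.2]
gripper_width: 0.0575
```

```bash
python3 - <<'E'
from h import *
for n in('scene','side','wrist'): 
    snap(n,n+'8.png')
a=cv2.imread('pics/side8.png'); b=cv2.imread('pics/scene8.png')
o=np.hstack([cv2.resize(a[215:345,195:295],None,fx=4,fy=4,interpolation=cv2.INTER_CUBIC),cv2.resize(b[230:360,320:420],None,fx=4,fy=4,interpolation=cv2.INTER_CUBIC)])
cv2.imwrite('pics/z10.png',o)
print(robot.observe()['wrist_torque'])
E
```

```text
[-0.17837079  0.31104746  0.06380232]
```

View pics/z10.png

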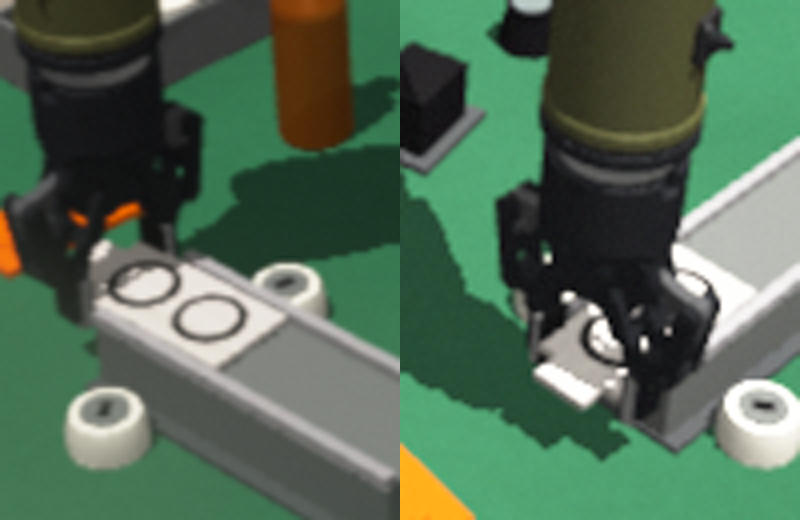

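View pics/wrist8.png

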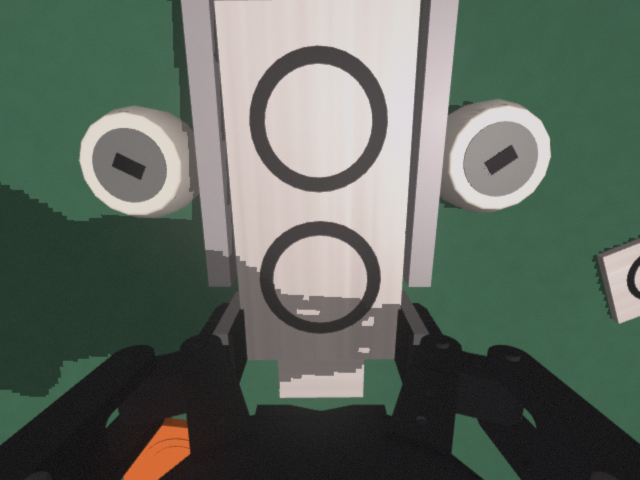

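>>> jog_arm(moves=[{"dx": 0, "dy": 0, "dz": -0.003, "rx": 0, "ry": 0, "rz": 0}, {"dx": 0, "dy": 0, "dz": -0.008, "rx": 0, "ry": 0, "rz": 0}, {"dx": 0, "dy": 0, "dz": -0.014, "rx": 0, "ry": 0, "rz": 0}, {"dx": 0, "dy": 0, "dz": -0.022, "rx": 0, "ry": 0, "rz": 0}, {"dx": 0, "dy": 0, "dz": -0.03, "rx": 0, "ry": 0, "rz": 0}, {"dx": 0, "dy": 0, "dz": -0.04, "rx": 0, "ry": 0, "rz": 0}, {"dx": 0, "dy": 0, "dz": -0.05, "rx": 0, "ry": 0, "rz": 0}, {"dx": 0, "dy": 0, "dz": -0.056, "rx": 0, "ry": 0, "rz": 0}, {"dx": 0, "dy": 0, "dz": -0.06, "rx": 0, "ry": 0, "rz": 0}, {"dx": 0, "dy": 0, "dz": -0.06, "rx": 0, "ry": 0, "rz": 0}])

```text
clock: 9.4
position: [0.6338, 0.2732, 0.0862]
tcp_rot: [3.14, -0.001, 1.652]
wrist_force: [-0.0, -0.4, -1.6]
gripper_width: 0.0576
```

```bash
python3 - <<'E'
from h import *
for n in('scene','side','wrist'): 
    snap(n,n+'9.png')
a=cv2.imread('pics/side9.png'); b=cv2.imread('pics/scene9.png')
o=np.hstack([cv2.resize(a[195:325,195:295],None,fx=4,fy=4,interpolation=cv2.INTER_CUBIC),cv2.resize(b[200:330,320:420],None,fx=4,fy=4,interpolation=cv2.INTER_CUBIC)])
cv2.imwrite('pics/z11.png',o)
E
```

```text
(no output)
```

View pics/z11.png

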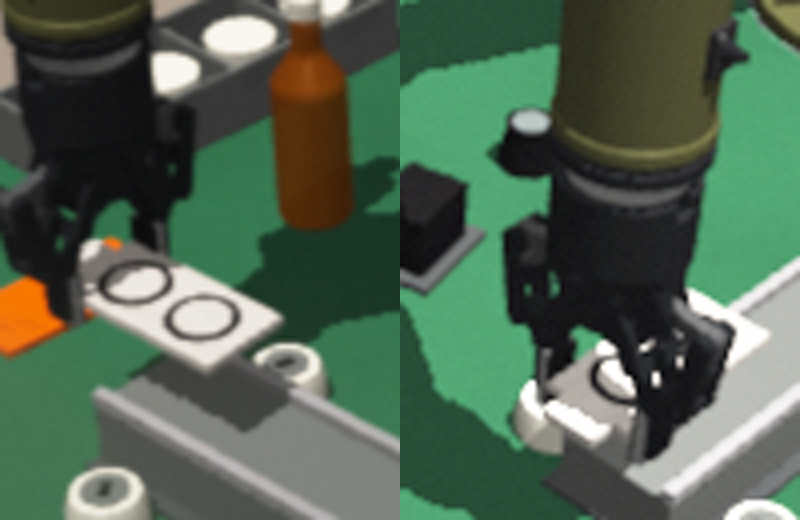

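View pics/wrist9.png

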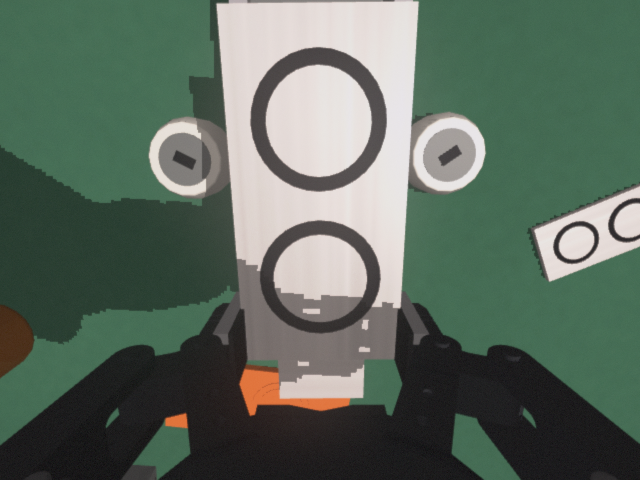

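```bash
python3 - <<'E'
from h import *
a=cv2.imread('pics/wrist0.png')[155:260,170:290]; a=np.clip(a.astype(float)*2.2,0,255).astype(np.uint8)
cv2.imwrite('pics/z12.png',cv2.resize(a,None,fx=5,fy=5,interpolation=cv2.INTER_CUBIC))
a=cv2.imread('pics/side0.png')[240:285,310:360]; a=np.clip(a.astype(float)*2.2,0,255).astype(np.uint8)
cv2.imwrite('pics/z13.png',cv2.resize(a,None,fx=10,fy=10,interpolation=cv2.INTER_CUBIC))
E
```

```text
(no output)
```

View pics/z12.png

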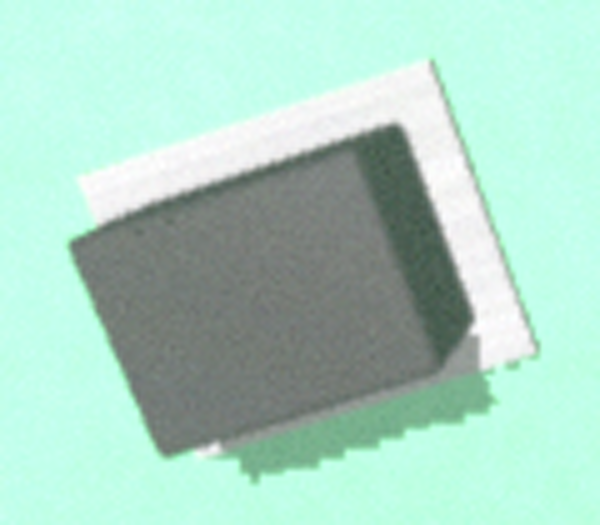

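View pics/z13.png

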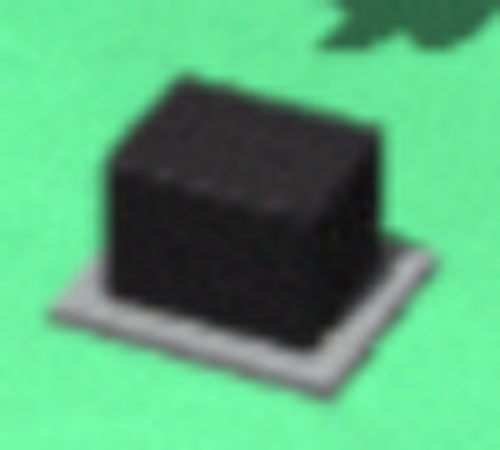

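```bash
python3 - <<'E'
from h import *
W=load('wrist0.png');D=load('side0.png')
for c,s,o,P in((W,5,(170,155),((75,242),(358,148),(440,365),(165,455))),(D,10,(310,240),((110,165),(185,78),(380,130),(305,215)))):
    Q=np.array([ray(c,x/s-.4+o[0],y/s-.4+o[1],.048)[:2] for x,y in P]); r=cv2.minAreaRect((Q*1000).astype(np.float32)); print(Q.round(4).tolist(),r,Q.mean(0))
E
```

```text
[[0.4951, 0.0147], [0.55, 0.0324], [0.5632, -0.0093], [0.5081, -0.0276]] ((529.0525512695312, 2.4344711303710938), (58.250186920166016, 44.21413803100586), 17.918489456176758) [0.5290882  0.00256169]
[[0.5459, 0.0351], [0.5595, -0.0066], [0.5069, -0.0237], [0.4951, 0.0173]] ((526.4544067382812, 5.742578506469727), (55.318790435791016, 43.96672439575195), 17.971845626831055) [0.52684823 0.00551853]
```

>>> jog_arm(moves=[{"dx": -0.005, "dy": -0.002, "dz": -0.01, "rx": 0, "ry": 0, "rz": 0}, {"dx": -0.02, "dy": -0.007, "dz": -0.02, "rx": 0, "ry": 0, "rz": -0.02}, {"dx": -0.04, "dy": -0.015, "dz": -0.03, "rx": 0, "ry": 0, "rz": -0.05}, {"dx": -0.065, "dy": -0.024, "dz": -0.03, "rx": 0, "ry": 0, "rz": -0.08}, {"dx": -0.09, "dy": -0.033, "dz": -0.03, "rx": 0, "ry": 0, "rz": -0.11}, {"dx": -0.12, "dy": -0.043, "dz": -0.03, "rx": 0, "ry": 0, "rz": -0.14}, {"dx": -0.15, "dy": -0.053, "dz": -0.03, "rx": 0, "ry": 0, "rz": -0.17}, {"dx": -0.18, "dy": -0.064, "dz": -0.03, "rx": 0, "ry": 0, "rz": -0.2}, {"dx": -0.205, "dy": -0.073, "dz": -0.03, "rx": 0, "ry": 0, "rz": -0.23}, {"dx": -0.225, "dy": -0.08, "dz": -0.03, "rx": 0, "ry": 0, "rz": -0.26}, {"dx": -0.24, "dy": -0.085, "dz": -0.03, "rx": 0, "ry": 0, "rz": -0.28}, {"dx": -0.248, "dy": -0.088, "dz": -0.03, "rx": 0, "ry": 0, "rz": -0.295}])

```text
clock: 10.55
position: [0.5651, 0.0152, 0.1149]
tcp_rot: [-3.14, 0.002, 1.882]
wrist_force: [-0.7, -0.3, -1.5]
gripper_width: 0.0577
```

>>> jog_arm(moves=[{"dx": -0.003, "dy": 0, "dz": 0, "rx": 0, "ry": 0, "rz": 0}, {"dx": -0.003, "dy": 0, "dz": 0, "rx": 0, "ry": 0, "rz": 0}, {"dx": -0.003, "dy": 0, "dz": 0, "rx": 0, "ry": 0, "rz": 0}, {"dx": -0.003, "dy": 0, "dz": 0, "rx": 0, "ry": 0, "rz": 0}])

```text
clock: 10.88
position: [0.5671, 0.0174, 0.115]
tcp_rot: [3.141, -0.001, 1.886]
wrist_force: [0.1, 0.1, -1.9]
gripper_width: 0.0577
```

```bash
python3 - <<'E'
from h import *
print(robot.observe()['position'])
for n in('scene','side','wrist'): 
    snap(n,n+'10.png')
a=cv2.imread('pics/side10.png'); b=cv2.imread('pics/scene10.png')
o=np.hstack([cv2.resize(a[175:305,280:380],None,fx=4,fy=4,interpolation=cv2.INTER_CUBIC),cv2.resize(b[160:290,270:370],None,fx=4,fy=4,interpolation=cv2.INTER_CUBIC)])
cv2.imwrite('pics/z14.png',o)
E
```

```text
[0.56706933 0.01741627 0.11498391]
```

View pics/z14.png

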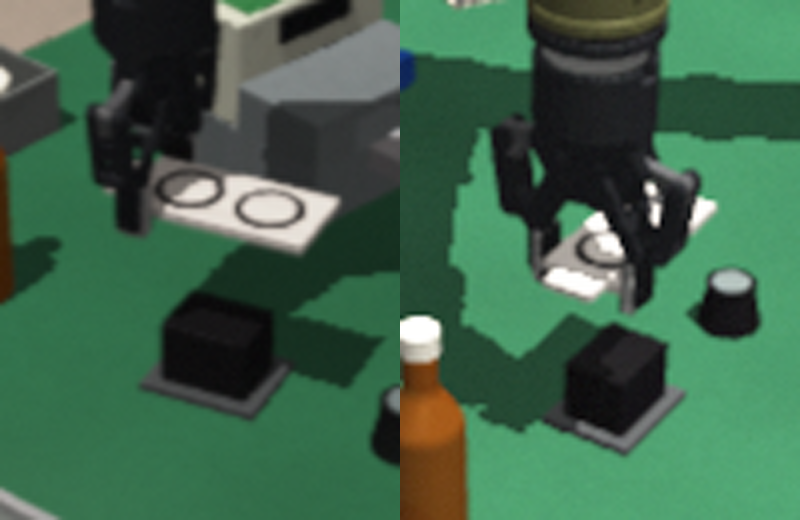

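View pics/wrist10.png

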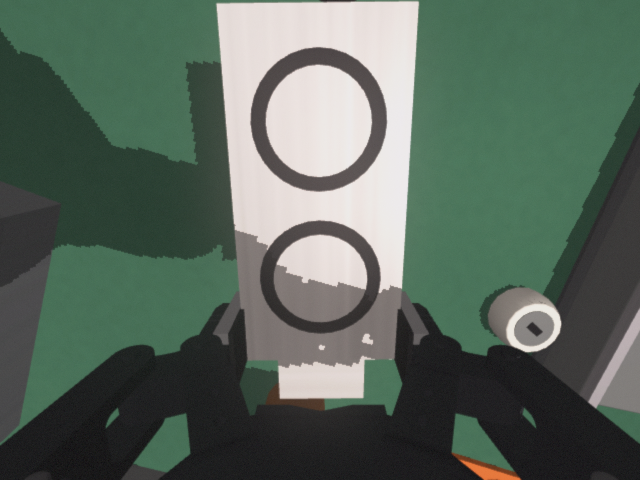

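>>> jog_arm(moves=[{"dx": -0.001, "dy": 0, "dz": 0.01, "rx": 0, "ry": 0, "rz": 0}, {"dx": -0.001, "dy": 0, "dz": 0.02, "rx": 0, "ry": 0, "rz": 0}, {"dx": -0.001, "dy": 0, "dz": 0.03, "rx": 0, "ry": 0, "rz": 0}, {"dx": -0.001, "dy": 0, "dz": 0.037, "rx": 0, "ry": 0, "rz": 0}, {"dx": -0.001, "dy": 0, "dz": 0.042, "rx": 0, "ry": 0, "rz": 0}, {"dx": -0.001, "dy": 0, "dz": 0.045, "rx": 0, "ry": 0, "rz": 0}, {"dx": -0.001, "dy": 0, "dz": 0.0455, "rx": 0, "ry": 0, "rz": 0}, {"dx": -0.001, "dy": 0, "dz": 0.046, "rx": 0, "ry": 0, "rz": 0}, {"dx": -0.001, "dy": 0, "dz": 0.046, "rx": 0, "ry": 0, "rz": 0}])

```text
clock: 11.78
position: [0.5673, 0.0149, 0.069]
tcp_rot: [3.141, 0.0, 1.884]
wrist_force: [-0.4, 0.1, -1.3]
gripper_width: 0.0577
```

>>> jog_arm(moves=[{"dx": 0, "dy": 0, "dz": 0.0005, "rx": 0, "ry": 0, "rz": 0}, {"dx": 0, "dy": 0, "dz": 0.001, "rx": 0, "ry": 0, "rz": 0}, {"dx": 0, "dy": 0, "dz": 0.0015, "rx": 0, "ry": 0, "rz": 0}, {"dx": 0, "dy": 0, "dz": 0.0015, "rx": 0, "ry": 0, "rz": 0}])

```text
clock: 12.12
position: [0.5671, 0.0147, 0.0673]
tcp_rot: [3.142, 0.0, 1.884]
wrist_force: [-0.9, 0.3, -2.4]
gripper_width: 0.0578
```

```bash
python3 - <<'E'
from h import *
s=robot.observe(); print(s['position'],s['wrist_force'],s['wrist_torque'])
for n in('scene','side','wrist'): 
    snap(n,n+'11.png')
a=cv2.imread('pics/side11.png'); b=cv2.imread('pics/scene11.png')
o=np.hstack([cv2.resize(a[185:295,290:380],None,fx=4.4,fy=4.4,interpolation=cv2.INTER_CUBIC),cv2.resize(b[190:300,275:365],None,fx=4.4,fy=4.4,interpolation=cv2.INTER_CUBIC)])
cv2.imwrite('pics/z15.png',o)
E
```

```text
[0.567092   0.01471789 0.06734749] [-0.85729379  0.2517627  -2.39908521] [-0.01988222 -0.03718698  0.03971247]
```

View pics/z15.png

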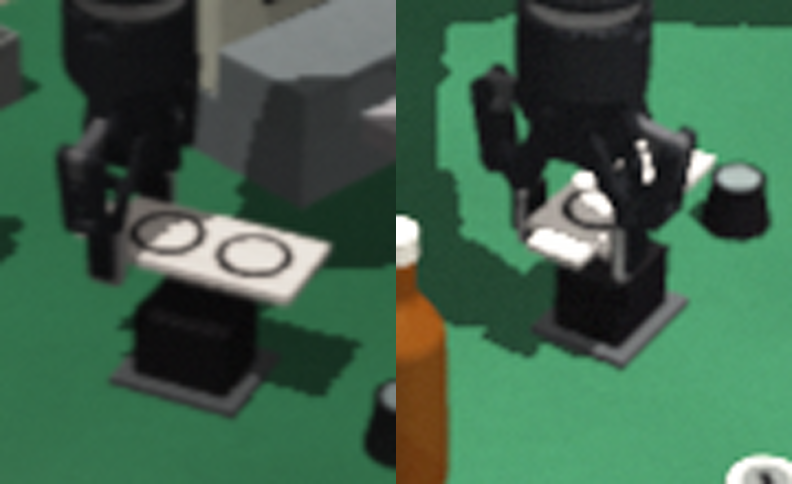

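```bash
python3 - <<'E'
from h import *
D=load('side11.png')
for x,y in((331,243),(290,302)): # top tail corners approx
    print(ray(D,x/4.4-.4+290,y/4.4-.4+185,.054))
t=.313;c=np.array([.5671,.0147])-.0407*np.array([np.cos(t),np.sin(t)]);print('origin',c)
for sx,sy in((-70,-30),(-70,30)):
    p=c+np.array([sx*np.cos(t)-sy*np.sin(t),sx*np.sin(t)+sy*np.cos(t)])/1e3
    for z in(.0545,.057):
        q=proj(D,[*p,z]);print('pred',p,z,(q-[290,185]+.4)*4.4)
W=load('wrist11.png')
E
```

```text
[ 0.50840133 -0.09218436  0.054     ]
[ 0.4846244  -0.02879541  0.054     ]
origin [0.52837745 0.00216789]
pred [ 0.47101589 -0.04792853] 0.0545 [329.72405731 296.91921426]
pred [ 0.47101589 -0.04792853] 0.057 [329.85505183 293.32991877]
pred [0.45254103 0.00915631] 0.0545 [287.79306931 351.11097596]
pred [0.45254103 0.00915631] 0.057 [287.89032482 347.46480577]
```

>>> jog_arm(moves=[{"dx": 0, "dy": 0, "dz": 0.0005, "rx": 0, "ry": 0, "rz": 0}, {"dx": 0, "dy": 0, "dz": 0.001, "rx": 0, "ry": 0, "rz": 0}, {"dx": 0, "dy": 0, "dz": 0.001, "rx": 0, "ry": 0, "rz": 0}])

```text
clock: 12.52
position: [0.567, 0.0147, 0.0662]
tcp_rot: [-3.141, -0.0, 1.884]
wrist_force: [-0.4, 0.1, -3.0]
gripper_width: 0.0579
```

I subtracted the underside offset with the wrong sign. The underside sits 19 mm above the TCP, so contact comes at a TCP height of about 0.029. The side view agrees: the carrier appears about 36 mm too high. I'll keep descending.

>>> jog_arm(moves=[{"dx": 0.001, "dy": 0, "dz": 0.005, "rx": 0, "ry": 0, "rz": 0}, {"dx": 0.001, "dy": 0, "dz": 0.011, "rx": 0, "ry": 0, "rz": 0}, {"dx": 0.001, "dy": 0, "dz": 0.017, "rx": 0, "ry": 0, "rz": 0}, {"dx": 0.001, "dy": 0, "dz": 0.023, "rx": 0, "ry": 0, "rz": 0}, {"dx": 0.001, "dy": 0, "dz": 0.028, "rx": 0, "ry": 0, "rz": 0}, {"dx": 0.001, "dy": 0, "dz": 0.032, "rx": 0, "ry": 0, "rz": 0}, {"dx": 0.001, "dy": 0, "dz": 0.034, "rx": 0, "ry": 0, "rz": 0}, {"dx": 0.001, "dy": 0, "dz": 0.035, "rx": 0, "ry": 0, "rz": 0}, {"dx": 0.001, "dy": 0, "dz": 0.0355, "rx": 0, "ry": 0, "rz": 0}, {"dx": 0.001, "dy": 0, "dz": 0.0355, "rx": 0, "ry": 0, "rz": 0}])

```text
clock: 13.35
position: [0.5669, 0.0158, 0.0309]
tcp_rot: [3.141, -0.0, 1.884]
wrist_force: [0.1, 0.3, -1.3]
gripper_width: 0.0575
```

```bash
python3 - <<'E'
from h import *
s=robot.observe(); print(s['position'],s['wrist_force'],s['wrist_torque'])
for n in('scene','side','wrist'): 
    snap(n,n+'12.png')
a=cv2.imread('pics/side12.png'); b=cv2.imread('pics/scene12.png')
o=np.hstack([cv2.resize(a[185:295,290:380],None,fx=4.4,fy=4.4,interpolation=cv2.INTER_CUBIC),cv2.resize(b[190:300,275:365],None,fx=4.4,fy=4.4,interpolation=cv2.INTER_CUBIC)])
cv2.imwrite('pics/z16.png',o)
E
```

```text
[0.56687727 0.01581125 0.03086076] [ 0.14731064  0.28600938 -1.30401102] [ 0.03698293 -0.04031767 -0.04640352]
```

View pics/z16.png

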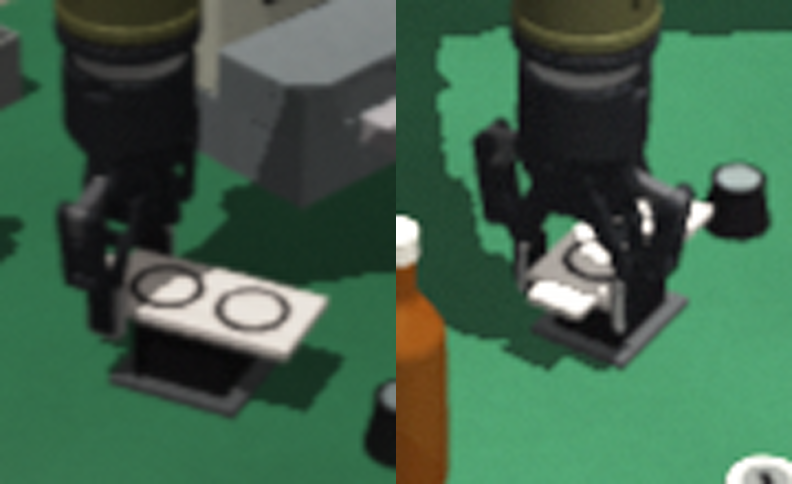

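View pics/wrist12.png

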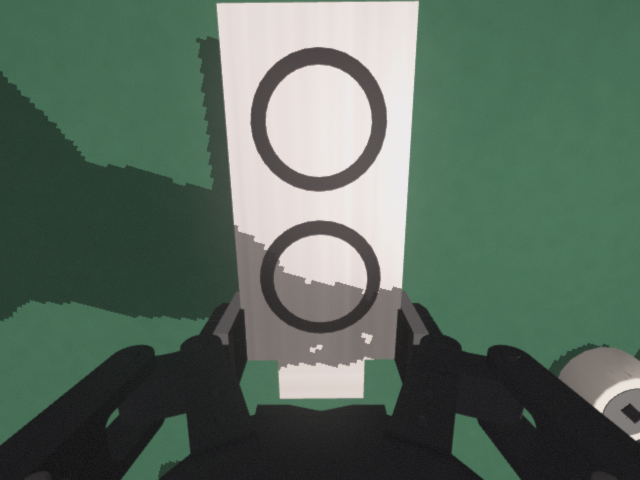

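>>> jog_arm(moves=[{"dx": 0, "dy": 0, "dz": 0.0005, "rx": 0, "ry": 0, "rz": 0}, {"dx": 0, "dy": 0, "dz": 0.001, "rx": 0, "ry": 0, "rz": 0}, {"dx": 0, "dy": 0, "dz": 0.0015, "rx": 0, "ry": 0, "rz": 0}, {"dx": 0, "dy": 0, "dz": 0.0015, "rx": 0, "ry": 0, "rz": 0}])

```text
clock: 13.83
position: [0.5669, 0.0157, 0.0293]
tcp_rot: [3.141, 0.0, 1.884]
wrist_force: [0.3, -0.0, -1.4]
gripper_width: 0.0578
```

>>> jog_arm(moves=[{"dx": 0, "dy": 0, "dz": 0.0005, "rx": 0, "ry": 0, "rz": 0}, {"dx": 0, "dy": 0, "dz": 0.001, "rx": 0, "ry": 0, "rz": 0}, {"dx": 0, "dy": 0, "dz": 0.001, "rx": 0, "ry": 0, "rz": 0}])

```text
clock: 14.08
position: [0.5669, 0.0157, 0.0292]
tcp_rot: [3.141, 0.001, 1.884]
wrist_force: [-1.8, -0.7, 8.3]
gripper_width: 0.0573
```

>>> jog_arm(moves=[{"dx": 0, "dy": 0, "dz": -0.0005, "rx": 0, "ry": 0, "rz": 0}, {"dx": 0, "dy": 0, "dz": -0.0005, "rx": 0, "ry": 0, "rz": 0}])

```text
clock: 14.25
position: [0.5669, 0.0157, 0.0292]
tcp_rot: [3.141, 0.0, 1.884]
wrist_force: [-1.9, -1.0, 5.8]
gripper_width: 0.0577
```

>>> jog_arm(moves=[{"dx": 0, "dy": 0, "dz": 0, "rx": 0, "ry": 0, "rz": 0}, {"dx": 0, "dy": 0, "dz": 0, "rx": 0, "ry": 0, "rz": 0}, {"dx": 0, "dy": 0, "dz": 0, "rx": 0, "ry": 0, "rz": 0}, {"dx": 0, "dy": 0, "dz": 0, "rx": 0, "ry": 0, "rz": 0}, {"dx": 0, "dy": 0, "dz": 0, "rx": 0, "ry": 0, "rz": 0}, {"dx": 0, "dy": 0, "dz": 0, "rx": 0, "ry": 0, "rz": 0}, {"dx": 0, "dy": 0, "dz": 0, "rx": 0, "ry": 0, "rz": 0}], fingers=85)

```text
clock: 14.83
position: [0.5667, 0.0157, 0.0287]
tcp_rot: [-3.141, -0.0, 1.884]
wrist_force: [0.4, 0.3, -0.4]
gripper_width: 0.085
```

```bash
python3 - <<'E'
from h import *
for n in('scene','side','wrist'): 
    snap(n,n+'13.png')
a=cv2.imread('pics/side13.png'); b=cv2.imread('pics/scene13.png')
o=np.hstack([cv2.resize(a[185:295,290:380],None,fx=4.4,fy=4.4,interpolation=cv2.INTER_CUBIC),cv2.resize(b[190:300,275:365],None,fx=4.4,fy=4.4,interpolation=cv2.INTER_CUBIC)])
cv2.imwrite('pics/z17.png',o)
E
```

```text
(no output)
```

View pics/z17.png

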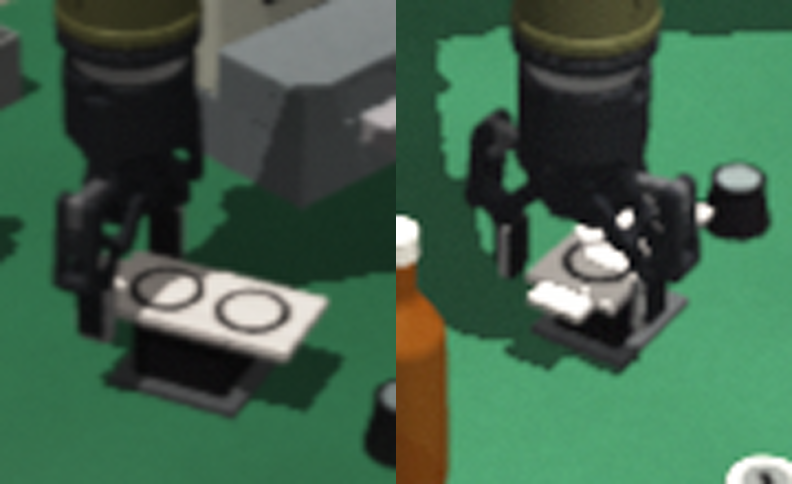

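View pics/wrist13.png

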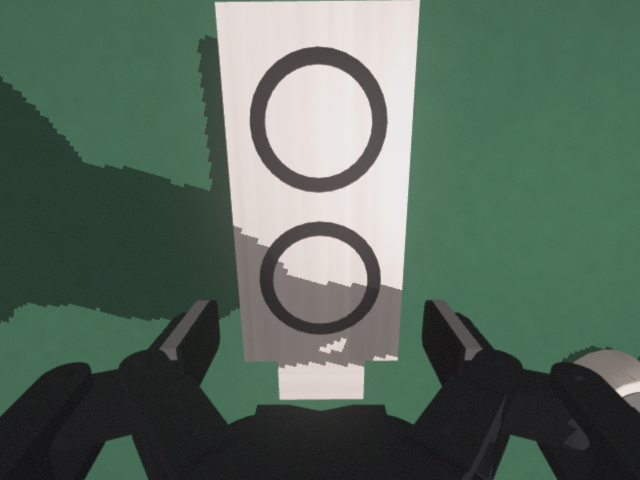

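>>> jog_arm(moves=[{"dx": 0, "dy": 0, "dz": -0.01, "rx": 0, "ry": 0, "rz": 0}, {"dx": 0, "dy": 0, "dz": -0.03, "rx": 0, "ry": 0, "rz": 0}, {"dx": 0, "dy": 0, "dz": -0.055, "rx": 0, "ry": 0, "rz": 0}, {"dx": 0, "dy": 0, "dz": -0.07, "rx": 0, "ry": 0, "rz": 0}, {"dx": 0, "dy": -0.01, "dz": -0.08, "rx": 0, "ry": 0, "rz": 0}, {"dx": 0, "dy": -0.03, "dz": -0.08, "rx": 0, "ry": 0, "rz": 0}, {"dx": 0, "dy": -0.06, "dz": -0.08, "rx": 0, "ry": 0, "rz": 0}, {"dx": 0, "dy": -0.085, "dz": -0.08, "rx": 0, "ry": 0, "rz": 0}, {"dx": 0, "dy": -0.099, "dz": -0.08, "rx": 0, "ry": 0, "rz": 0}, {"dx": 0, "dy": -0.099, "dz": -0.08, "rx": 0, "ry": 0, "rz": 0}, {"dx": 0, "dy": -0.099, "dz": -0.08, "rx": 0, "ry": 0, "rz": 0}])

```text
clock: 15.9
position: [0.472, -0.0154, 0.1092]
tcp_rot: [-3.141, 0.001, 1.883]
wrist_force: [0.8, -0.0, 0.8]
gripper_width: 0.085
```

```bash
python3 - <<'E'
from h import *
print(robot.observe()['position'],robot.observe()['joint_positions'].round(2))
for n in('scene','side','wrist'): 
    snap(n,n+'14.png')
a=cv2.imread('pics/side14.png'); b=cv2.imread('pics/scene14.png')
o=np.hstack([cv2.resize(a[185:295,290:380],None,fx=4.4,fy=4.4,interpolation=cv2.INTER_CUBIC),cv2.resize(b[190:300,275:365],None,fx=4.4,fy=4.4,interpolation=cv2.INTER_CUBIC)])
cv2.imwrite('pics/z18.png',o)
a=cv2.imread('pics/side2.png')[170:240,325:405]
cv2.imwrite('pics/z19.png',cv2.resize(a,None,fx=8,fy=8,interpolation=cv2.INTER_CUBIC))
E
```

```text
[ 0.47195041 -0.01543188  0.10917756] [ 0.52  0.52 -0.79  2.05  0.52  0.78  1.29]
```

View pics/z18.png

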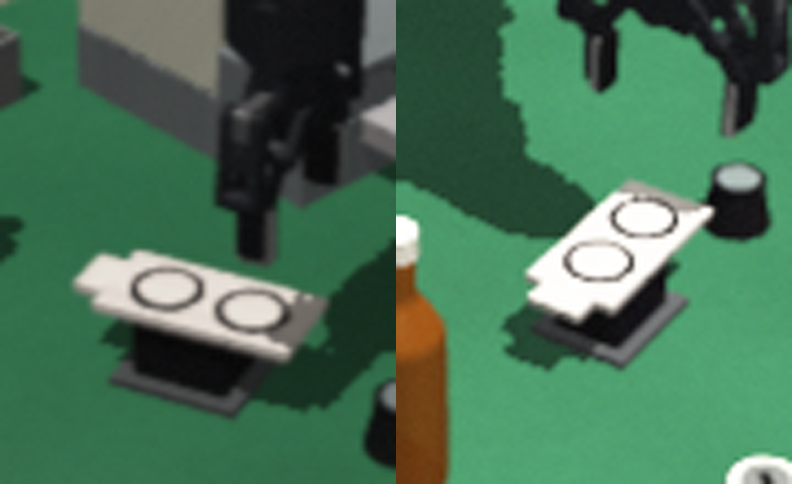

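View pics/wrist14.png

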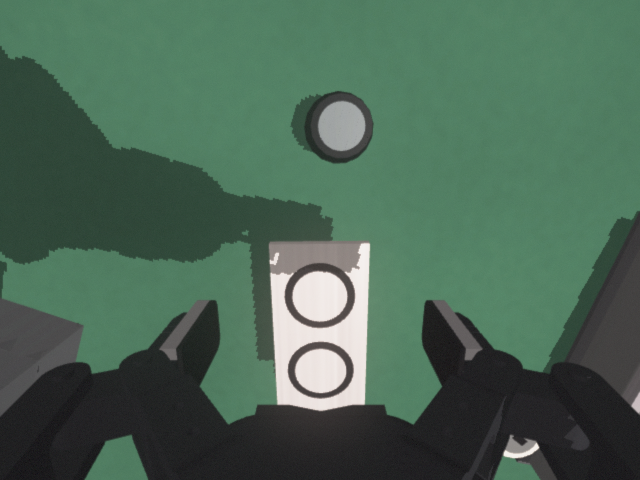

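View pics/z19.png

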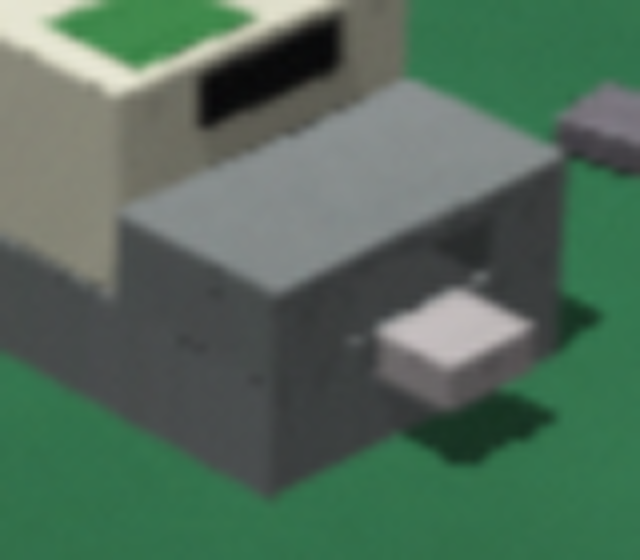

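```bash
python3 - <<'E'
from h import *
D=load('side2.png')
def g(x,y,z): p=ray(D,x/8-.44+325,y/8-.44+170,z); print((x,y),p.round(4)); return p[:2]
a=g(275,295,.084);b=g(563,158,.084)
d=(a-b)/np.linalg.norm(a-b); n=np.array([d[1],-d[0]]); print('len',np.linalg.norm(a-b),'mid',(a+b)/2,'yaw',np.arctan2(n[1],n[0]))
g(270,497,0)
L=[g(x,y,.048) for x,y in((377,340),(457,287),(535,325),(452,370))]
m=(a+b)/2
for l in L: print((l-m)@n, np.cross(n,l-m))
W=load('wrist14.png')
for u,v in((270,242),(370,242)):print(ray(W,u,v,.054))
E
```

```text
(275, 295) [ 0.6012 -0.1731  0.084 ]
(563, 158) [ 0.5913 -0.3188  0.084 ]
len 0.1460619939178656 mid [ 0.59628131 -0.2459776 ] yaw -0.06802894441074434
(270, 497) [ 0.6028 -0.1754 -0.    ]
(377, 340) [ 0.5947 -0.2216  0.048 ]
(457, 287) [ 0.5983 -0.27    0.048 ]
(535, 325) [ 0.5609 -0.2682  0.048 ]
(452, 370) [ 0.5623 -0.2239  0.048 ]
-0.003189956627125565 0.024235444217970237
0.0036202692234601343 -0.023854240544791766
-0.03377941290530977 -0.024579461070523608
-0.035392259086819616 0.019736484810108992
[ 0.46988842 -0.04730837  0.054     ]
[0.45149914 0.00949731 0.054     ]<stdin>:9: DeprecationWarning: Arrays of 2-dimensional vectors are deprecated. Use arrays of 3-dimensional vectors instead. (deprecated in NumPy 2.0)
```

>>> jog_arm(moves=[{"dx": 0, "dy": 0, "dz": 0.015, "rx": 0, "ry": 0, "rz": 0}, {"dx": 0, "dy": 0, "dz": 0.035, "rx": 0, "ry": 0, "rz": 0}, {"dx": 0, "dy": 0, "dz": 0.055, "rx": 0, "ry": 0, "rz": 0}, {"dx": 0, "dy": 0, "dz": 0.068, "rx": 0, "ry": 0, "rz": 0}, {"dx": 0, "dy": 0, "dz": 0.077, "rx": 0, "ry": 0, "rz": 0}, {"dx": 0, "dy": 0, "dz": 0.08, "rx": 0, "ry": 0, "rz": 0}, {"dx": 0, "dy": 0, "dz": 0.08, "rx": 0, "ry": 0, "rz": 0}, {"dx": 0, "dy": 0, "dz": 0.08, "rx": 0, "ry": 0, "rz": 0}])

```text
clock: 16.72
position: [0.4731, -0.0144, 0.0291]
tcp_rot: [3.141, -0.0, 1.885]
wrist_force: [-0.4, 0.6, 0.3]
gripper_width: 0.0849
```

```bash
python3 - <<'E'
from h import *
for n in('scene','side','wrist'): 
    snap(n,n+'15.png')
a=cv2.imread('pics/side15.png'); b=cv2.imread('pics/scene15.png')
o=np.hstack([cv2.resize(a[185:295,290:380],None,fx=4.4,fy=4.4,interpolation=cv2.INTER_CUBIC),cv2.resize(b[190:300,275:365],None,fx=4.4,fy=4.4,interpolation=cv2.INTER_CUBIC)])
cv2.imwrite('pics/z20.png',o)
E
```

```text
(no output)
```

View pics/z20.png

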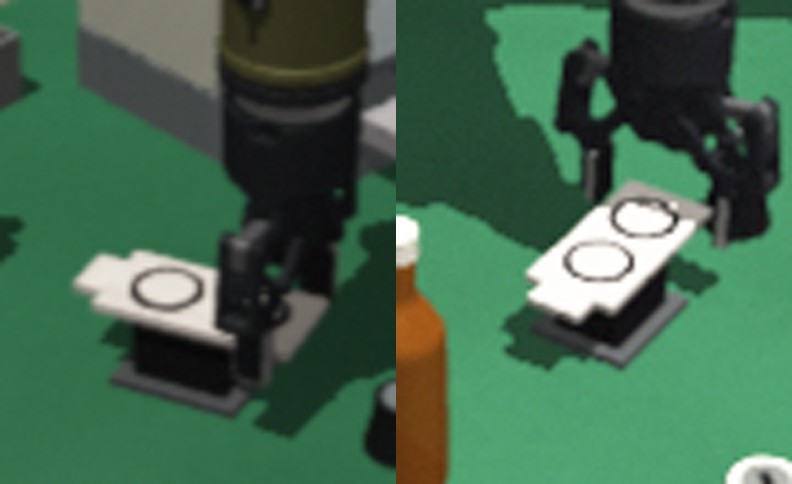

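View pics/wrist15.png

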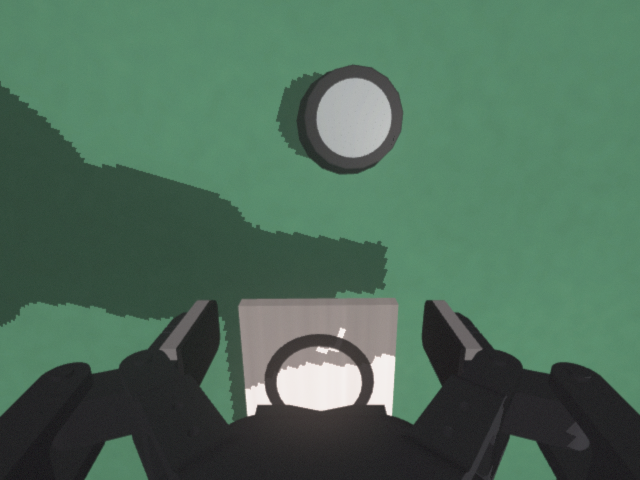

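>>> jog_arm(moves=[{"dx": 0, "dy": 0, "dz": 0, "rx": 0, "ry": 0, "rz": 0}, {"dx": 0, "dy": 0, "dz": 0, "rx": 0, "ry": 0, "rz": 0}, {"dx": 0, "dy": 0, "dz": 0, "rx": 0, "ry": 0, "rz": 0}, {"dx": 0, "dy": 0, "dz": 0, "rx": 0, "ry": 0, "rz": 0}, {"dx": 0, "dy": 0, "dz": 0, "rx": 0, "ry": 0, "rz": 0}, {"dx": 0, "dy": 0, "dz": 0, "rx": 0, "ry": 0, "rz": 0}, {"dx": 0, "dy": 0, "dz": 0, "rx": 0, "ry": 0, "rz": 0}, {"dx": 0, "dy": 0, "dz": 0, "rx": 0, "ry": 0, "rz": 0}], fingers=40, newtons=90)

```text
clock: 17.53
position: [0.4728, -0.015, 0.0294]
tcp_rot: [3.141, 0.001, 1.884]
wrist_force: [-1.7, -0.4, 5.5]
gripper_width: 0.0575
```

```bash
python3 - <<'E'
from h import *
for n in('scene','side','wrist'): 
    snap(n,n+'16.png')
a=cv2.imread('pics/side16.png'); b=cv2.imread('pics/scene16.png')
o=np.hstack([cv2.resize(a[185:295,290:380],None,fx=4.4,fy=4.4,interpolation=cv2.INTER_CUBIC),cv2.resize(b[190:300,275:365],None,fx=4.4,fy=4.4,interpolation=cv2.INTER_CUBIC)])
cv2.imwrite('pics/z21.png',o); print(robot.observe()['wrist_torque'])
E
```

```text
[-0.10396384  0.17566208 -0.08262557]
```

View pics/z21.png

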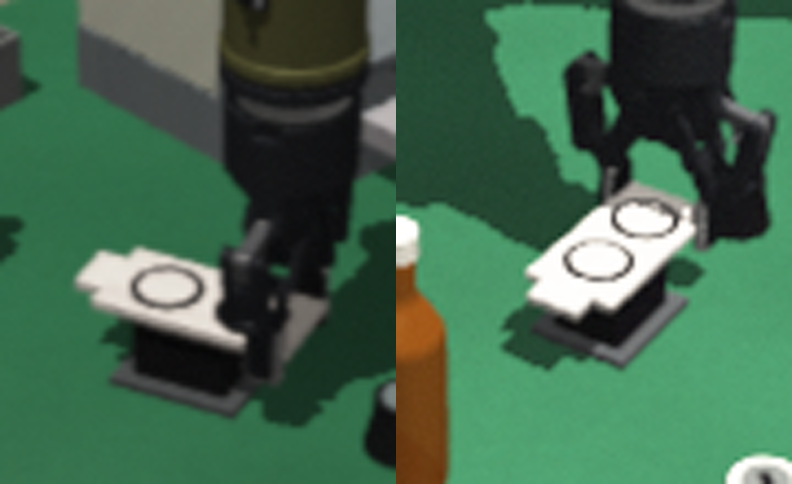

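View pics/wrist16.png

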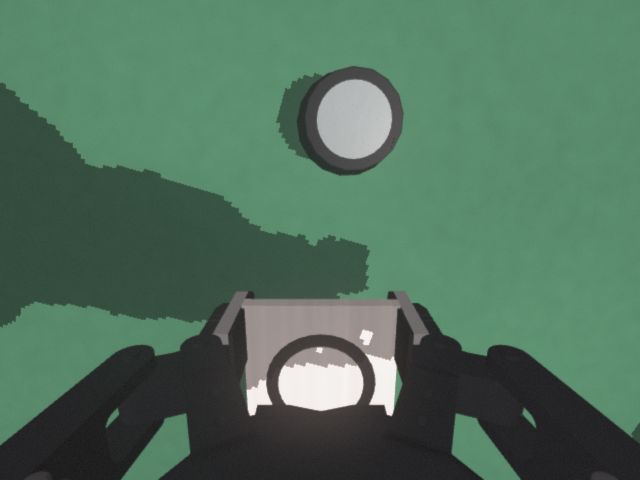

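>>> jog_arm(moves=[{"dx": 0, "dy": 0, "dz": -0.003, "rx": 0, "ry": 0, "rz": 0}, {"dx": 0, "dy": 0, "dz": -0.008, "rx": 0, "ry": 0, "rz": 0}, {"dx": 0, "dy": 0, "dz": -0.014, "rx": 0, "ry": 0, "rz": 0}, {"dx": 0, "dy": 0, "dz": -0.022, "rx": 0, "ry": 0, "rz": 0}, {"dx": 0, "dy": 0, "dz": -0.03, "rx": 0, "ry": 0, "rz": 0}, {"dx": 0, "dy": 0, "dz": -0.04, "rx": 0, "ry": 0, "rz": 0}, {"dx": 0, "dy": 0, "dz": -0.05, "rx": 0, "ry": 0, "rz": 0}, {"dx": 0, "dy": 0, "dz": -0.055, "rx": 0, "ry": 0, "rz": 0}, {"dx": 0, "dy": 0, "dz": -0.055, "rx": 0, "ry": 0, "rz": 0}])

```text
clock: 18.43
position: [0.4734, -0.0148, 0.0852]
tcp_rot: [3.139, 0.001, 1.884]
wrist_force: [0.0, 0.5, -1.8]
gripper_width: 0.0574
```

```bash
python3 - <<'E'
from h import *
for n in('scene','side','wrist'): 
    snap(n,n+'17.png')
a=cv2.imread('pics/side17.png'); b=cv2.imread('pics/scene17.png')
o=np.hstack([cv2.resize(a[165:275,290:380],None,fx=4.4,fy=4.4,interpolation=cv2.INTER_CUBIC),cv2.resize(b[160:270,275:365],None,fx=4.4,fy=4.4,interpolation=cv2.INTER_CUBIC)])
cv2.imwrite('pics/z22.png',o); print(robot.observe()['wrist_torque'])
E
```

```text
[-0.05019067  0.06933241 -0.01759625]
```

View pics/z22.png

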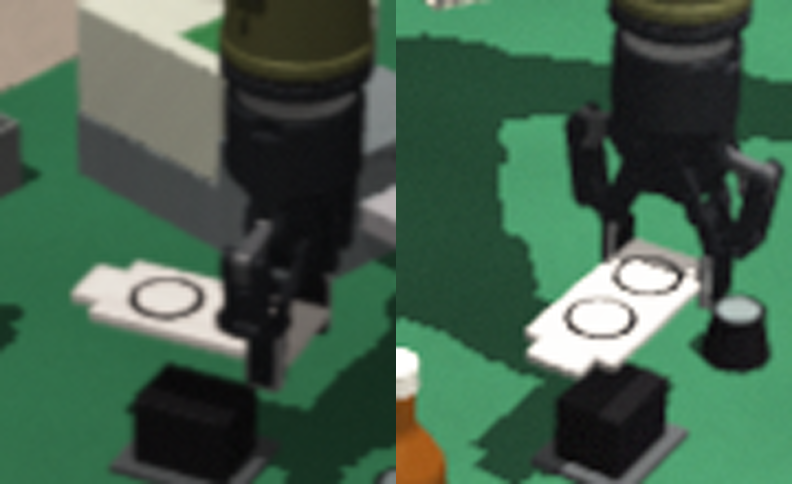

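View pics/wrist17.png

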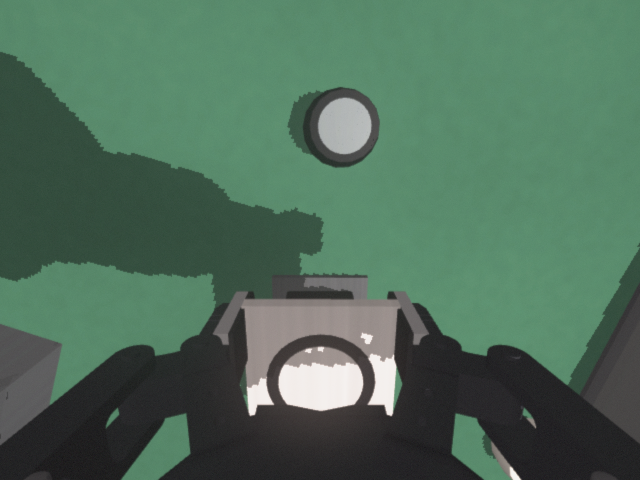

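```bash
python3 - <<'E'
from h import *
D=load('side17.png');S=load('scene17.png')
f=lambda x,y,o:(x/4.4-.4+o[0],y/4.4-.4+o[1])
od=(290,165);os=(275,160)
for a,b in(((100,264),(530-396,352)),((73,294),(571-396,373))):
    p=tri(D,f(*a,od),S,f(*b,os));print(p,proj(D,p)-f(*a,od),proj(S,p)-f(*b,os))
t=.313;c=np.array([.4734,-.0148])+.1282*np.array([np.cos(t),np.sin(t)]);print('pred',c,.0852+.0187+.006)
for w in(-.017,.017):
  q=c+w*np.array([-np.sin(t),np.cos(t)])
  for z in(.100,.105,.110):
    print(w,z,(proj(D,[*q,z])-od+.4)*4.4,(proj(S,[*q,z])-os+.4)*4.4+[396,0])
E
```

```text
[0.59889161 0.01032576 0.10818194] [ 0.01031663 -0.01999656] [0.00929213 0.02086727]
[0.59155708 0.03894816 0.10495628] [ 0.20491503 -0.38513702] [0.18326782 0.40201324]
pred [0.59537129 0.02467461] 0.1099
-0.017 0.1 [100.40130889 273.61380942] [525.60902869 363.46103627]
-0.017 0.105 [100.26521634 266.31224826] [525.66744613 356.29712616]
-0.017 0.11 [100.12865348 258.98545442] [525.72613947 349.09938195]
0.017 0.1 [ 73.46171098 301.80572175] [575.70575791 382.53603539]
0.017 0.105 [ 73.27617803 294.4347212 ] [575.884344   375.33041269]
0.017 0.11 [ 73.08999346 287.03783261] [576.06378381 368.09034368]
```

>>> jog_arm(moves=[{"dx": -0.005, "dy": -0.003, "dz": 0, "rx": 0, "ry": 0, "rz": 0.01}, {"dx": -0.015, "dy": -0.01, "dz": 0, "rx": 0, "ry": 0, "rz": 0.04}, {"dx": -0.03, "dy": -0.02, "dz": 0, "rx": 0, "ry": 0, "rz": 0.08}, {"dx": -0.05, "dy": -0.034, "dz": 0, "rx": 0, "ry": 0, "rz": 0.13}, {"dx": -0.07, "dy": -0.048, "dz": 0, "rx": 0, "ry": 0, "rz": 0.19}, {"dx": -0.09, "dy": -0.062, "dz": 0, "rx": 0, "ry": 0, "rz": 0.25}, {"dx": -0.11, "dy": -0.076, "dz": 0, "rx": 0, "ry": 0, "rz": 0.31}, {"dx": -0.13, "dy": -0.09, "dz": 0, "rx": 0, "ry": 0, "rz": 0.37}, {"dx": -0.15, "dy": -0.103, "dz": 0, "rx": 0, "ry": 0, "rz": 0.42}, {"dx": -0.167, "dy": -0.115, "dz": 0, "rx": 0, "ry": 0, "rz": 0.46}, {"dx": -0.18, "dy": -0.124, "dz": 0, "rx": 0, "ry": 0, "rz": 0.485}, {"dx": -0.187, "dy": -0.129, "dz": 0, "rx": 0, "ry": 0, "rz": 0.494}])

```text
clock: 19.58
position: [0.4054, -0.2355, 0.0832]
tcp_rot: [-3.14, 0.001, 1.49]
wrist_force: [-0.4, 0.3, -1.2]
gripper_width: 0.0578
```

>>> jog_arm(moves=[{"dx": 0, "dy": 0, "dz": 0, "rx": 0, "ry": 0, "rz": 0}, {"dx": 0, "dy": 0, "dz": 0, "rx": 0, "ry": 0, "rz": 0}, {"dx": 0, "dy": 0, "dz": 0, "rx": 0, "ry": 0, "rz": 0}])

```text
clock: 19.83
position: [0.4078, -0.2314, 0.0838]
tcp_rot: [3.141, -0.001, 1.498]
wrist_force: [0.5, 0.5, -2.9]
gripper_width: 0.0575
```

```bash
python3 - <<'E'
from h import *
s=robot.observe(); print(s['position'],s['tcp_rot'],s['joint_positions'].round(2))
for n in('scene','side','wrist'): 
    snap(n,n+'18.png')
a=cv2.imread('pics/side18.png'); b=cv2.imread('pics/scene18.png')
o=np.hstack([cv2.resize(a[120:250,320:440],None,fx=3.3,fy=3.3,interpolation=cv2.INTER_CUBIC),cv2.resize(b[130:260,190:310],None,fx=3.3,fy=3.3,interpolation=cv2.INTER_CUBIC)])
cv2.imwrite('pics/z23.png',o)
E
```

```text
[ 0.40776334 -0.2314427   0.08378105] [ 3.14141471e+00 -6.54574570e-04  1.49755485e+00] [ 0.92  0.53 -0.67  2.09  0.51  0.69  1.41]
```

View pics/z23.png

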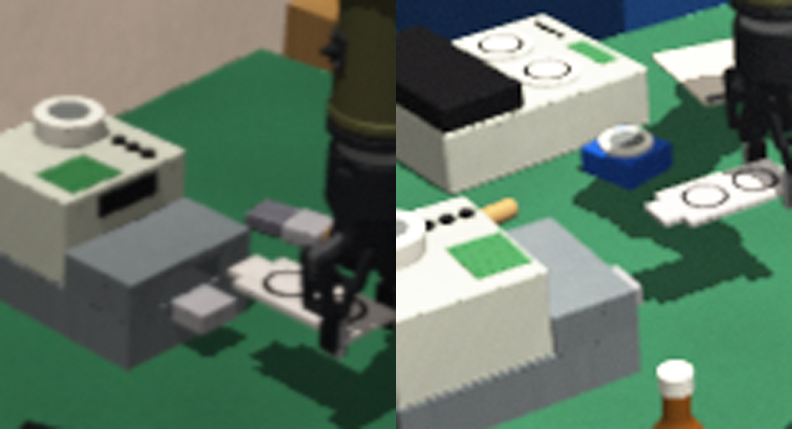

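View pics/wrist18.png

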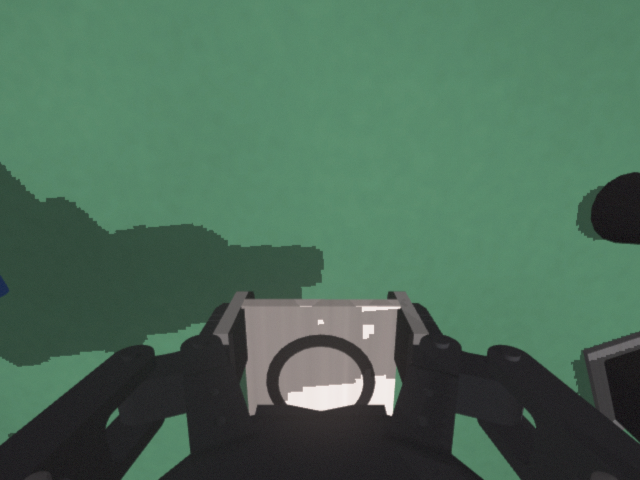

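>>> jog_arm(moves=[{"dx": -0.001, "dy": 0, "dz": 0.008, "rx": -0.01, "ry": 0, "rz": 0}, {"dx": -0.001, "dy": 0, "dz": 0.02, "rx": -0.025, "ry": 0, "rz": 0}, {"dx": -0.001, "dy": 0, "dz": 0.032, "rx": -0.025, "ry": 0, "rz": 0}, {"dx": -0.001, "dy": 0, "dz": 0.04, "rx": -0.025, "ry": 0, "rz": 0}, {"dx": -0.001, "dy": 0, "dz": 0.045, "rx": -0.025, "ry": 0, "rz": 0}, {"dx": -0.001, "dy": 0, "dz": 0.047, "rx": -0.025, "ry": 0, "rz": 0}, {"dx": -0.001, "dy": 0, "dz": 0.047, "rx": -0.025, "ry": 0, "rz": 0}, {"dx": -0.001, "dy": 0, "dz": 0.047, "rx": -0.025, "ry": 0, "rz": 0}])

```text
clock: 20.65
position: [0.4078, -0.2333, 0.037]
tcp_rot: [3.122, 0.0, 1.497]
wrist_force: [0.2, 0.9, -2.2]
gripper_width: 0.0573
```

```bash
python3 - <<'E'
from h import *
s=robot.observe(); print(s['position'],s['tcp_rot'])
for n in('scene','side'): 
    snap(n,n+'19.png')
a=cv2.imread('pics/side19.png'); b=cv2.imread('pics/scene19.png')
o=np.hstack([cv2.resize(a[180:250,350:430],None,fx=8,fy=8,interpolation=cv2.INTER_CUBIC)])
cv2.imwrite('pics/z24.png',o)
cv2.imwrite('pics/z25.png',cv2.resize(b[170:250,200:310],None,fx=7,fy=7,interpolation=cv2.INTER_CUBIC))
D=load('side0.png')
for u,v in((398,184),(412,194),(440,199)): print(ray(D,u,v,.01))
E
```

```text
[ 0.4078057  -0.23329018  0.03703593] [3.12162469e+00 5.34043698e-05 1.49664300e+00]
[ 0.68916655 -0.46359168  0.01      ]
[ 0.61673326 -0.44156991  0.01      ]
[ 0.5356289  -0.47505796  0.01      ]
```

View pics/z24.png

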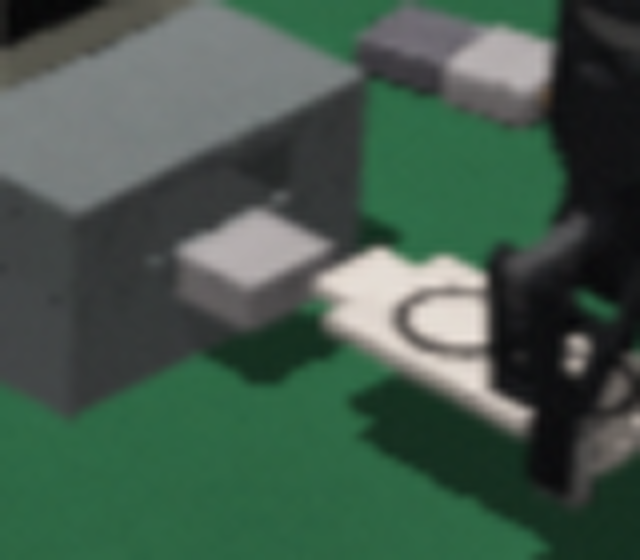

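View pics/z25.png

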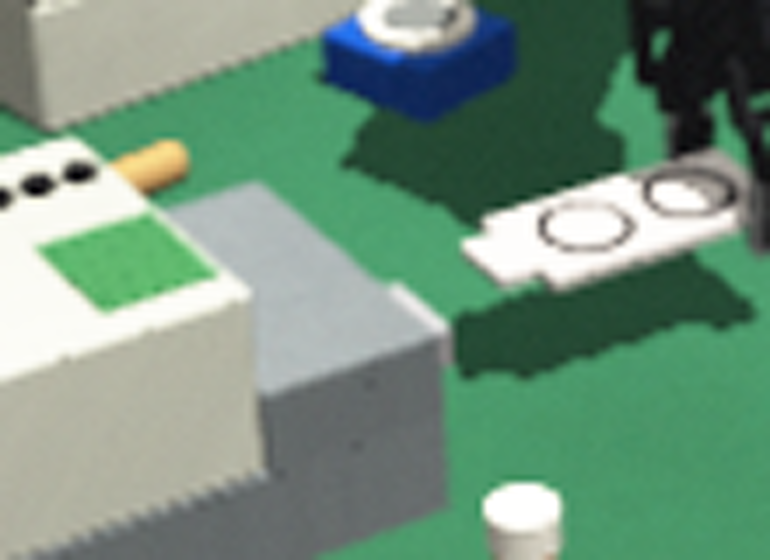

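```bash
python3 - <<'E'
from h import *
D=load('side19.png');S=load('scene19.png')
fd=lambda x,y:(x/8-.44+350,y/8-.44+180); fs=lambda x,y:(x/7-.43+200,y/7-.43+170)
M=np.array([.5955,-.2465]);n=np.array([np.cos(-.075),np.sin(-.075)])
for k,a,b in(('tongue y-',(382,249),(466,243)),('tongue y+',(313,278),(508,277)),('ledge y-',(333,243),(402,287)),('ledge y+',(249,290),(452,330))):
    p=tri(D,fd(*a),S,fs(*b)); d=p[:2]-M; print(k,p.round(4),'bay',(d@n).round(4),(n[0]*d[1]-n[1]*d[0]).round(4),'res',(proj(D,p)-fd(*a)).round(1))
E
```

```text
tongue y- [ 0.532  -0.2573  0.0629] bay -0.0625 -0.0155 res [ 0.  -0.1]
tongue y+ [ 0.5351 -0.2226  0.0642] bay -0.062 0.0193 res [-0.   0.1]
ledge y- [ 0.5605 -0.2659  0.0489] bay -0.0334 -0.0219 res [-0.1  0.3]
ledge y+ [ 0.5635 -0.2238  0.0478] bay -0.0336 0.0203 res [ 0.  -0.1]
```

>>> jog_arm(moves=[{"dx": -0.001, "dy": 0.003, "dz": 0.002, "rx": 0, "ry": 0, "rz": 0}, {"dx": -0.0025, "dy": 0.008, "dz": 0.004, "rx": 0, "ry": 0, "rz": 0}, {"dx": -0.0025, "dy": 0.015, "dz": 0.004, "rx": 0, "ry": 0, "rz": 0}, {"dx": -0.0025, "dy": 0.022, "dz": 0.0045, "rx": 0, "ry": 0, "rz": 0}, {"dx": -0.0025, "dy": 0.029, "dz": 0.0045, "rx": 0, "ry": 0, "rz": 0}, {"dx": -0.0025, "dy": 0.036, "dz": 0.005, "rx": 0, "ry": 0, "rz": 0}, {"dx": -0.0025, "dy": 0.043, "dz": 0.005, "rx": 0, "ry": 0, "rz": 0}, {"dx": -0.0025, "dy": 0.05, "dz": 0.005, "rx": 0, "ry": 0, "rz": 0}, {"dx": -0.0025, "dy": 0.056, "dz": 0.0055, "rx": 0, "ry": 0, "rz": 0}, {"dx": -0.0025, "dy": 0.06, "dz": 0.0055, "rx": 0, "ry": 0, "rz": 0}, {"dx": -0.0025, "dy": 0.062, "dz": 0.0055, "rx": 0, "ry": 0, "rz": 0}, {"dx": -0.0025, "dy": 0.062, "dz": 0.0055, "rx": 0, "ry": 0, "rz": 0}])

```text
clock: 21.75
position: [0.4696, -0.2405, 0.0325]
tcp_rot: [3.122, -0.0, 1.496]
wrist_force: [-0.0, -0.4, -3.0]
gripper_width: 0.0577
```

```bash
python3 - <<'E'
from h import *
s=robot.observe(); print(s['position'],s['tcp_rot'],s['wrist_force'])
for n in('scene','side'): 
    snap(n,n+'20.png')
a=cv2.imread('pics/side20.png'); b=cv2.imread('pics/scene20.png')
cv2.imwrite('pics/z26.png',cv2.resize(a[180:250,340:420],None,fx=8,fy=8,interpolation=cv2.INTER_CUBIC))
cv2.imwrite('pics/z27.png',cv2.resize(b[170:250,200:310],None,fx=7,fy=7,interpolation=cv2.INTER_CUBIC))
E
```

```text
[ 0.46959885 -0.24049152  0.03246676] [ 3.12176157e+00 -1.04796595e-04  1.49637266e+00] [-0.014639   -0.40397553 -2.98923449]
```

View pics/z26.png

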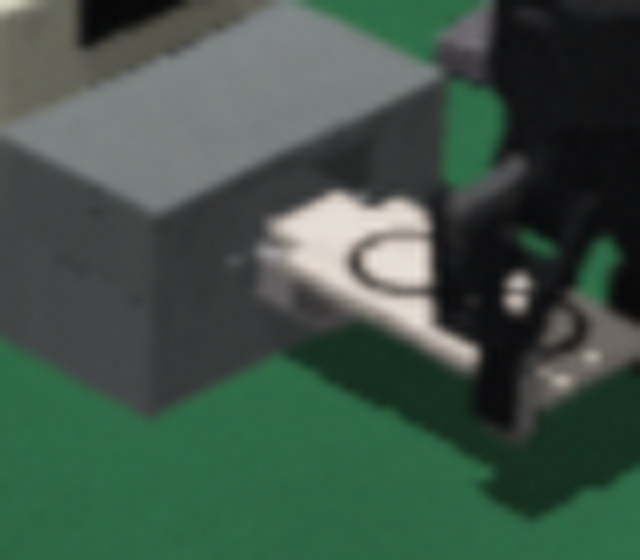

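View pics/z27.png

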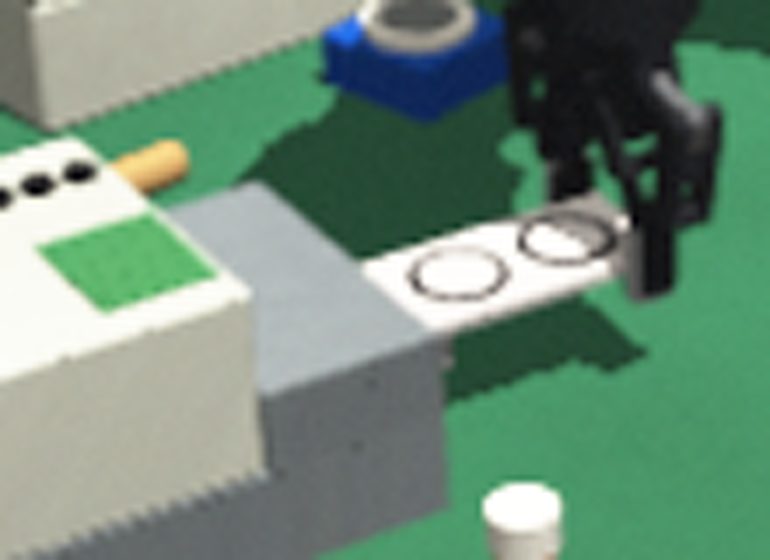

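```bash
python3 - <<'E'
from h import *
D=load('side20.png')
fd=lambda x,y:(x/8-.44+340,y/8-.44+180)
M=np.array([.597,-.2472]);n=np.array([np.cos(-.075),np.sin(-.075)])
def bay(p): d=np.array(p[:2])-M; return (d@n).round(4),(n[0]*d[1]-n[1]*d[0]).round(4)
for a,z in(((270,222),.0595),((338,190),.0595),((258,247),.0595),((415,198),.0595),((235,260),.048),((375,192),.048)):
    p=ray(D,*fd(*a),z); print(a,p.round(4),bay(p))
print('tcp',bay([.4696,-.2405]))
E
```

```text
(270, 222) [ 0.5962 -0.2297  0.0595] (np.float64(-0.0021), np.float64(0.0174))
(338, 190) [ 0.5934 -0.2638  0.0595] (np.float64(-0.0024), np.float64(-0.0169))
(258, 247) [ 0.5879 -0.2135  0.0595] (np.float64(-0.0116), np.float64(0.033))
(415, 198) [ 0.5698 -0.2783  0.0595] (np.float64(-0.0248), np.float64(-0.033))
(235, 260) [ 0.6004 -0.2162  0.048 ] (np.float64(0.001), np.float64(0.0311))
(375, 192) [ 0.5953 -0.2879  0.048 ] (np.float64(0.0013), np.float64(-0.0407))
tcp (np.float64(-0.1275), np.float64(-0.0029))
```

>>> jog_arm(moves=[{"dx": -0.001, "dy": 0.003, "dz": 0, "rx": 0, "ry": 0, "rz": 0}, {"dx": -0.001, "dy": 0.008, "dz": 0, "rx": 0, "ry": 0, "rz": 0}, {"dx": -0.001, "dy": 0.013, "dz": 0, "rx": 0, "ry": 0, "rz": 0}, {"dx": -0.001, "dy": 0.018, "dz": 0.0005, "rx": 0, "ry": 0, "rz": 0}, {"dx": -0.001, "dy": 0.023, "dz": 0.0005, "rx": 0, "ry": 0, "rz": 0}, {"dx": -0.001, "dy": 0.028, "dz": 0.0005, "rx": 0, "ry": 0, "rz": 0}, {"dx": -0.001, "dy": 0.032, "dz": 0.0005, "rx": 0, "ry": 0, "rz": 0}, {"dx": -0.001, "dy": 0.035, "dz": 0.0005, "rx": 0, "ry": 0, "rz": 0}, {"dx": -0.001, "dy": 0.035, "dz": 0.0005, "rx": 0, "ry": 0, "rz": 0}])

```text
clock: 22.6
position: [0.5049, -0.2441, 0.0327]
tcp_rot: [3.121, -0.0, 1.496]
wrist_force: [0.4, -0.3, -1.6]
gripper_width: 0.0574
```

```bash
python3 - <<'E'
from h import *
s=robot.observe(); print(s['position'],s['tcp_rot'],s['wrist_force'],s['wrist_torque'])
for n in('scene','side'): 
    snap(n,n+'21.png')
a=cv2.imread('pics/side21.png'); b=cv2.imread('pics/scene21.png')
cv2.imwrite('pics/z28.png',cv2.resize(a[180:250,340:420],None,fx=8,fy=8,interpolation=cv2.INTER_CUBIC))
E
```

```text
[ 0.50485864 -0.24405695  0.03269104] [ 3.12128977e+00 -2.15750180e-04  1.49642960e+00] [ 0.42823772 -0.29371571 -1.62502546] [-0.01020024  0.13831259  0.00125311]
```

View pics/z28.png

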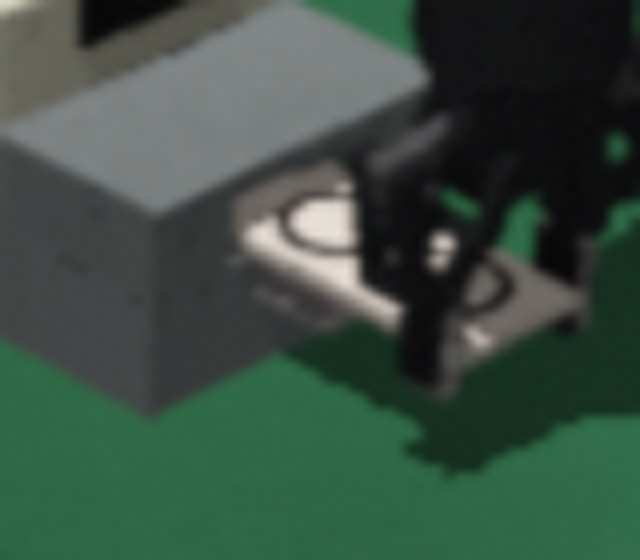

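```bash
python3 - <<'E'
from h import *
D=load('side21.png')
fd=lambda x,y:(x/8-.44+340,y/8-.44+180)
M=np.array([.597,-.2472]);n=np.array([np.cos(-.075),np.sin(-.075)])
def bay(p): d=np.array(p[:2])-M; return (d@n).round(4),(n[0]*d[1]-n[1]*d[0]).round(4)
for a,z in(((240,243),.0577),((390,330),.0577),((582,292),.0575),((475,358),.0575)):
    p=ray(D,*fd(*a),z); print(a,p.round(4),bay(p))
print('tcp',bay([.5049,-.2441]))
g=D['pixels'][180:250,340:420]; g=np.clip(g.astype(float)*2.5,0,255).astype(np.uint8)[:,:,::-1]
cv2.imwrite('pics/z29.png',cv2.resize(g[15:50,15:60],None,fx=14,fy=14,interpolation=cv2.INTER_CUBIC))
E
```

```text
(240, 243) [ 0.5963 -0.2136  0.0577] (np.float64(-0.0032), np.float64(0.0334))
(390, 330) [ 0.5208 -0.2041  0.0577] (np.float64(-0.0792), np.float64(0.0372))
(582, 292) [ 0.4889 -0.2698  0.0575] (np.float64(-0.1061), np.float64(-0.0306))
(475, 358) [ 0.4886 -0.21    0.0575] (np.float64(-0.1109), np.float64(0.029))
tcp (np.float64(-0.0921), np.float64(-0.0038))
```

View pics/z29.png

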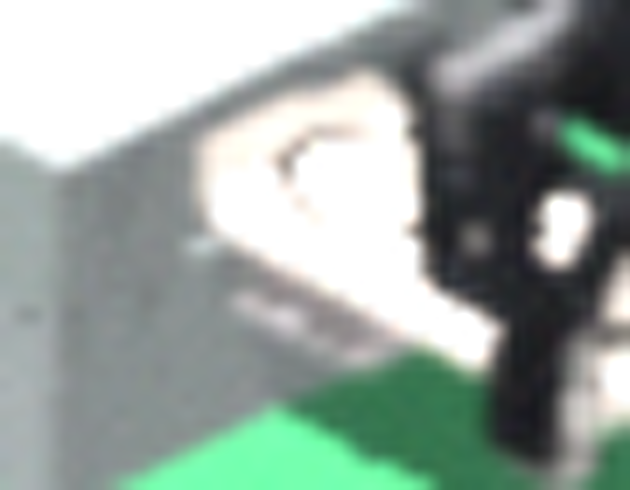

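>>> jog_arm(moves=[{"dx": -0.001, "dy": 0.002, "dz": 0, "rx": 0, "ry": 0, "rz": 0}, {"dx": -0.002, "dy": 0.006, "dz": 0, "rx": 0, "ry": 0, "rz": 0}, {"dx": -0.002, "dy": 0.011, "dz": 0, "rx": 0, "ry": 0, "rz": 0}, {"dx": -0.002, "dy": 0.016, "dz": 0.0005, "rx": 0, "ry": 0, "rz": 0}, {"dx": -0.002, "dy": 0.021, "dz": 0.0005, "rx": 0, "ry": 0, "rz": 0}, {"dx": -0.002, "dy": 0.026, "dz": 0.0005, "rx": 0, "ry": 0, "rz": 0}, {"dx": -0.002, "dy": 0.03, "dz": 0.0005, "rx": 0, "ry": 0, "rz": 0}, {"dx": -0.002, "dy": 0.03, "dz": 0.0005, "rx": 0, "ry": 0, "rz": 0}])

```text
clock: 23.37
position: [0.535, -0.2482, 0.0328]
tcp_rot: [3.121, -0.0, 1.497]
wrist_force: [0.1, -0.0, -2.0]
gripper_width: 0.0577
```

>>> jog_arm(moves=[{"dx": 0, "dy": 0, "dz": 0.001, "rx": 0, "ry": 0, "rz": 0}, {"dx": 0, "dy": 0, "dz": 0.002, "rx": 0, "ry": 0, "rz": 0}, {"dx": 0, "dy": 0, "dz": 0.002, "rx": 0, "ry": 0, "rz": 0}])

```text
clock: 23.62
position: [0.5333, -0.2484, 0.0305]
tcp_rot: [3.123, -0.0, 1.496]
wrist_force: [-0.1, 0.3, -2.4]
gripper_width: 0.0575
```

>>> jog_arm(moves=[{"dx": 0, "dy": 0, "dz": 0.0005, "rx": 0, "ry": 0, "rz": 0}, {"dx": 0, "dy": 0, "dz": 0.001, "rx": 0, "ry": 0, "rz": 0}, {"dx": 0, "dy": 0, "dz": 0.001, "rx": 0, "ry": 0, "rz": 0}])

```text
clock: 23.87
position: [0.5337, -0.2485, 0.0297]
tcp_rot: [3.122, 0.0, 1.496]
wrist_force: [-0.2, 0.1, -2.2]
gripper_width: 0.0573
```

>>> jog_arm(moves=[{"dx": 0, "dy": 0, "dz": 0.0005, "rx": 0, "ry": 0, "rz": 0}, {"dx": 0, "dy": 0.002, "dz": 0.0005, "rx": 0, "ry": 0, "rz": 0}, {"dx": 0, "dy": 0.004, "dz": 0.0005, "rx": 0, "ry": 0, "rz": 0}, {"dx": 0, "dy": 0.006, "dz": 0.0005, "rx": 0, "ry": 0, "rz": 0}, {"dx": 0, "dy": 0.008, "dz": 0.0005, "rx": 0, "ry": 0, "rz": 0}, {"dx": 0, "dy": 0.01, "dz": 0.0005, "rx": 0, "ry": 0, "rz": 0}, {"dx": 0, "dy": 0.01, "dz": 0.0005, "rx": 0, "ry": 0, "rz": 0}])

```text
clock: 24.45
position: [0.5444, -0.2492, 0.0296]
tcp_rot: [3.121, 0.0, 1.496]
wrist_force: [-2.1, -0.1, 2.4]
gripper_width: 0.0572
```

>>> jog_arm(moves=[{"dx": 0, "dy": 0.001, "dz": 0, "rx": 0, "ry": 0, "rz": 0}, {"dx": 0, "dy": 0.002, "dz": 0, "rx": 0, "ry": 0, "rz": 0}, {"dx": 0, "dy": 0.002, "dz": 0, "rx": 0, "ry": 0, "rz": 0}])

```text
clock: 24.7
position: [0.5458, -0.2493, 0.0296]
tcp_rot: [3.122, 0.0, 1.496]
wrist_force: [-3.9, -0.0, 4.2]
gripper_width: 0.0579
```

>>> jog_arm(moves=[{"dx": 0, "dy": 0.001, "dz": 0, "rx": 0, "ry": 0, "rz": 0}, {"dx": 0, "dy": 0.002, "dz": 0, "rx": 0, "ry": 0, "rz": 0}, {"dx": 0, "dy": 0.002, "dz": 0, "rx": 0, "ry": 0, "rz": 0}])

```text
clock: 24.95
position: [0.5478, -0.2495, 0.0297]
tcp_rot: [3.122, 0.0, 1.496]
wrist_force: [-4.1, 0.0, 4.7]
gripper_width: 0.0576
```

>>> jog_arm(moves=[{"dx": 0, "dy": 0.001, "dz": 0, "rx": 0, "ry": 0, "rz": 0}, {"dx": 0, "dy": 0.0015, "dz": 0, "rx": 0, "ry": 0, "rz": 0}, {"dx": 0, "dy": 0.0015, "dz": 0, "rx": 0, "ry": 0, "rz": 0}])

```text
clock: 25.2
position: [0.5491, -0.2496, 0.0297]
tcp_rot: [3.122, 0.0, 1.496]
wrist_force: [-4.1, 0.6, 5.0]
gripper_width: 0.0577
```

Still sliding (about 4 N of friction), with no stop contact yet. I'll continue in small steps.

>>> jog_arm(moves=[{"dx": 0, "dy": 0.001, "dz": 0, "rx": 0, "ry": 0, "rz": 0}, {"dx": 0, "dy": 0.0015, "dz": 0, "rx": 0, "ry": 0, "rz": 0}, {"dx": 0, "dy": 0.0015, "dz": 0, "rx": 0, "ry": 0, "rz": 0}])

```text
clock: 25.45
position: [0.549, -0.2496, 0.0296]
tcp_rot: [3.125, 0.0, 1.496]
wrist_force: [-8.1, 1.1, 9.7]
gripper_width: 0.0579
```

>>> jog_arm(moves=[{"dx": 0, "dy": 0.001, "dz": 0, "rx": 0, "ry": 0, "rz": 0}, {"dx": 0, "dy": 0.0015, "dz": 0, "rx": 0, "ry": 0, "rz": 0}, {"dx": 0, "dy": 0.0015, "dz": 0, "rx": 0, "ry": 0, "rz": 0}])

```text
clock: 25.7
position: [0.5491, -0.2496, 0.0296]
tcp_rot: [3.128, 0.001, 1.496]
wrist_force: [-13.9, 1.9, 12.6]
gripper_width: 0.0575
```

>>> jog_arm(moves=[{"dx": 0, "dy": -0.001, "dz": 0, "rx": 0, "ry": 0, "rz": 0}, {"dx": 0, "dy": -0.002, "dz": 0, "rx": 0, "ry": 0, "rz": 0}, {"dx": 0, "dy": -0.002, "dz": 0, "rx": 0, "ry": 0, "rz": 0}])

```text
clock: 25.95
position: [0.5491, -0.2496, 0.0296]
tcp_rot: [3.124, 0.0, 1.496]
wrist_force: [-6.9, 1.4, 7.7]
gripper_width: 0.0578
```

>>> jog_arm(moves=[{"dx": 0, "dy": 0, "dz": 0, "rx": 0, "ry": 0, "rz": 0}, {"dx": 0, "dy": 0, "dz": 0, "rx": 0, "ry": 0, "rz": 0}, {"dx": 0, "dy": 0, "dz": 0, "rx": 0, "ry": 0, "rz": 0}, {"dx": 0, "dy": 0, "dz": 0, "rx": 0, "ry": 0, "rz": 0}, {"dx": 0, "dy": 0, "dz": 0, "rx": 0, "ry": 0, "rz": 0}, {"dx": 0, "dy": 0, "dz": 0, "rx": 0, "ry": 0, "rz": 0}, {"dx": 0, "dy": 0, "dz": 0, "rx": 0, "ry": 0, "rz": 0}], fingers=85)

```text
clock: 26.53
position: [0.5505, -0.2496, 0.0296]
tcp_rot: [3.122, -0.0, 1.496]
wrist_force: [-1.0, -0.4, -0.0]
gripper_width: 0.0849
```

```bash
python3 - <<'E'
from h import *
s=robot.observe(); print(s['position'],s['tcp_rot'],s['wrist_force'],s['wrist_torque'])
for n in('scene','side','wrist'): 
    snap(n,n+'22.png')
a=cv2.imread('pics/side22.png'); b=cv2.imread('pics/scene22.png')
cv2.imwrite('pics/z30.png',cv2.resize(a[180:250,340:420],None,fx=8,fy=8,interpolation=cv2.INTER_CUBIC))
E
```

```text
[ 0.55047345 -0.24959564  0.02956729] [ 3.12173340e+00 -9.91996989e-05  1.49619137e+00] [-1.03429291 -0.37623474 -0.00626598] [-0.00535677  0.01777578 -0.01266444]
```

View pics/z30.png

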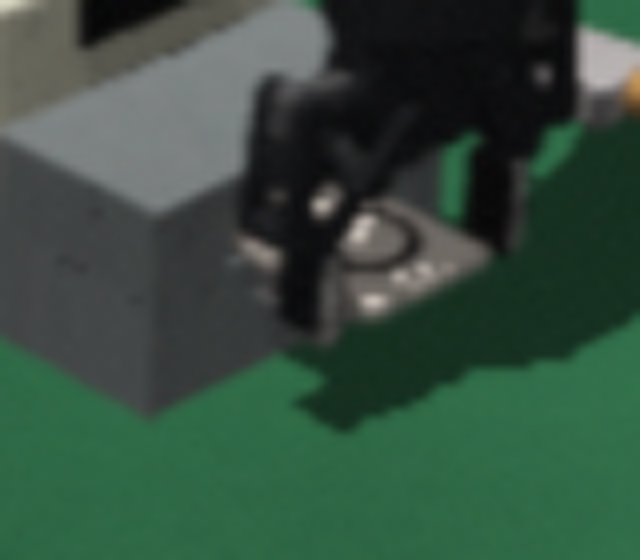

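View pics/wrist22.png

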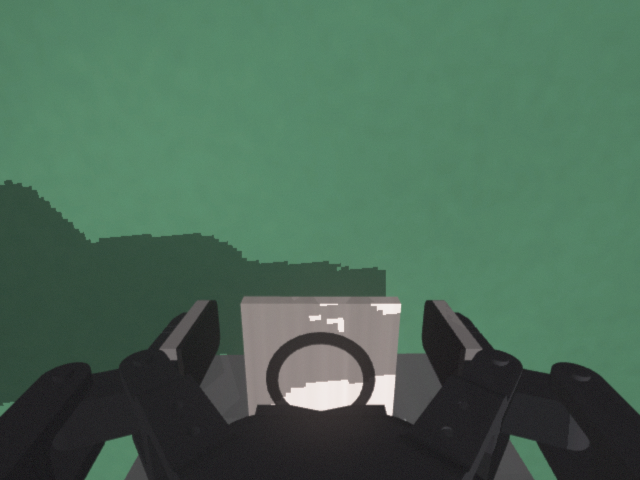

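>>> jog_arm(moves=[{"dx": 0, "dy": 0, "dz": -0.005, "rx": 0, "ry": 0, "rz": 0}, {"dx": 0, "dy": 0, "dz": -0.015, "rx": 0, "ry": 0, "rz": 0}, {"dx": 0, "dy": 0, "dz": -0.03, "rx": 0, "ry": 0, "rz": 0}, {"dx": 0, "dy": 0, "dz": -0.05, "rx": 0, "ry": 0, "rz": 0}, {"dx": 0, "dy": -0.01, "dz": -0.075, "rx": 0, "ry": 0, "rz": 0}, {"dx": 0, "dy": -0.03, "dz": -0.1, "rx": 0, "ry": 0, "rz": 0}, {"dx": 0, "dy": -0.05, "dz": -0.12, "rx": 0, "ry": 0, "rz": 0}, {"dx": 0, "dy": -0.07, "dz": -0.13, "rx": 0, "ry": 0, "rz": 0}, {"dx": 0, "dy": -0.08, "dz": -0.14, "rx": 0, "ry": 0, "rz": 0}, {"dx": 0, "dy": -0.08, "dz": -0.14, "rx": 0, "ry": 0, "rz": 0}])

```text
clock: 27.52
position: [0.4666, -0.2439, 0.1705]
tcp_rot: [3.121, 0.002, 1.495]
wrist_force: [0.2, 0.2, 0.1]
gripper_width: 0.0848
```

```bash
python3 - <<'E'
from h import *
s=robot.observe(); print(s['position'],s['tcp_rot'],s['wrist_force'])
for n in('scene','side','wrist'): 
    snap(n,n+'23.png')
a=cv2.imread('pics/side23.png')
cv2.imwrite('pics/z31.png',cv2.resize(a[170:250,330:420],None,fx=7,fy=7,interpolation=cv2.INTER_CUBIC))
E
```

```text
[ 0.46663079 -0.24394013  0.17048823] [3.12068073e+00 2.47132094e-03 1.49526539e+00] [0.18833814 0.20072181 0.0752152 ]
```

View pics/z31.png

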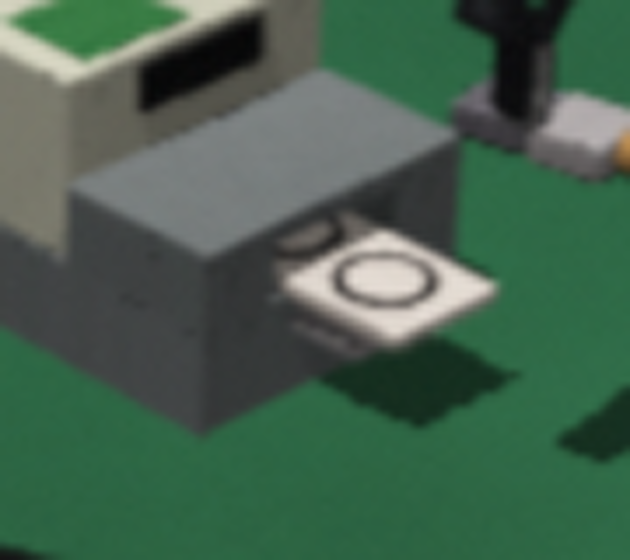

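View pics/scene23.png

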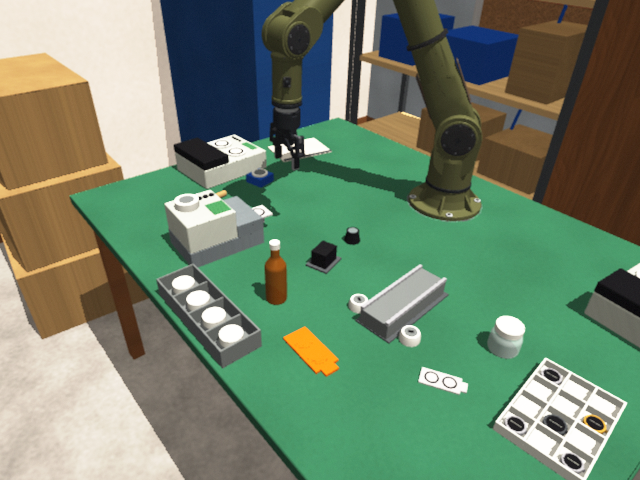

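View pics/wrist23.png

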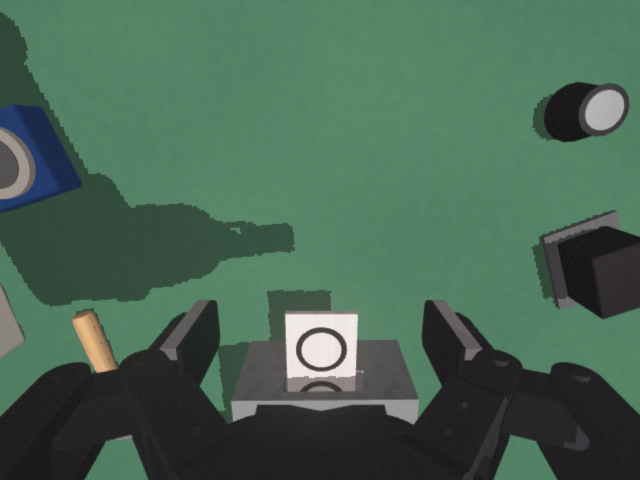

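```bash
python3 - <<'E'
from h import *
W=load('wrist23.png');D=load('side23.png')
a=ray(W,234,400,.084)[:2];b=ray(W,417,399,.084)[:2]; m=(a+b)/2; d=(b-a)/np.linalg.norm(b-a); n=np.array([d[1],-d[0]]); n=n if n[0]>0 else -n
print('W mouth',m,np.linalg.norm(b-a),np.arctan2(n[1],n[0]))
fd=lambda x,y:(x/7-.43+330,y/7-.43+170)
P=[ray(W,285,312,.054)[:2],ray(W,357,314,.054)[:2],ray(D,*fd(498,288),.054)[:2],ray(D,*fd(388,342),.054)[:2]]
for M,nn in((m,n),(np.array([.597,-.2472]),np.array([np.cos(-.075),np.sin(-.075)]))):
  for p in P: e=p-M; print(p.round(4),(e@nn).round(4),(nn[0]*e[1]-nn[1]*e[0]).round(4))
E
```

```text
W mouth [ 0.59723082 -0.24962091] 0.1464823169339191 -0.06816583283489824
[ 0.533  -0.2783] -0.0621 -0.033
[ 0.5394 -0.2188] -0.0598 0.0268
[ 0.5339 -0.2757] -0.0614 -0.0303
[ 0.5392 -0.2126] -0.0604 0.033
[ 0.533  -0.2783] -0.0615 -0.0358
[ 0.5394 -0.2188] -0.0596 0.024
[ 0.5339 -0.2757] -0.0608 -0.0331
[ 0.5392 -0.2126] -0.0603 0.0302
```

```bash
python3 -c "
from rig import robot
print(robot.observe()['clock'],robot.observe()['wrist_force']); print(robot.close_job())"
```

```text
27.6667 [-0.34713455 -1.1075885  -0.26828147]
the job is handed in; nothing more can be done
None
```

The job is handed in at about 27.7 s of the 72 s allowed. By my last checks the carrier lies flat and fully home in the tester's bay, let go. No verdict was reported.

**What I did**
- I pushed the carrier with shut fingers until its tongue overhung the dock edge by about 50 mm.
- I pinched it across the width there and carried it to the rest block, where I set it down and opened the fingers.
- I regripped it at the square end and slid it into the bay. At the stop it no longer advanced and the push force rose from 4 N to 14 N. I eased off, let go and backed the arm away.

**Last checks**
- **Depth:** the square end measures 60–62 mm outside the mouth in both the wrist and side views, so the tongue is about 79 mm in.
- **Sideways:** the two views put the carrier's centre between 6 mm and 1.5 mm to one side of the bay's middle line, or within about 3 mm if the mouth is taken as the wrist view shows it. The allowance is 20 mm.
- **Alignment:** the carrier's direction agrees with the bay's to within about 0.04 rad.
- **Surroundings:** the gripper was clear of everything with about 1 N or less on the wrist. The bystanders I can see in the final pictures look unmoved; I did not re-measure them.

**What disagreed or went wrong**
- My first three move calls were refused because all six keys are required; nothing moved.
- I first worked out the height for setting down on the rest with the wrong sign. The side view showed the carrier about 36 mm too high, and I corrected it before letting go.
- While held by the square end, the tongue sagged about 3–4 mm; I levelled it before inserting.

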